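# Uncap the blue tube and poise its pipette over the mouth

### The job

Take the stopper out of the tube marked blue and leave it lying in the white dish, then lift the blue pipette out of its stand and carry it over the glassware to that open tube. Finish still holding the pipette, upright and still, with its tip centred about 1 cm above the tube's mouth, ready to dispense. The pipette must not touch the tubes, stoppers, rack, dish, glassware or other pipettes, and the rest stays where it stands.

Things in the scene. Friction and masses are not known exactly. Their poses are not given: they have to be found in the camera images.
- rack: aluminium test-tube rack, 66 x 226 mm, 76 mm high, fixed; origin under its centre at table level, z up. One row of four holes along its y axis at y = -75, -25, 25, 75 mm, tubes standing upright in them
- tube_blue_mouth (a point): centre of the mouth (rim level) of the glass tube that is marked with a blue band just below the rim and starts with the blue-topped stopper in it; tube 24 mm outside, 20 mm bore at the mouth, 105 mm tall, foot 8 mm above the table, so the rim is 113 mm above the table; z up. It stands loosely in its rack hole (0.5 to 1 mm play)
- tube_blue: that same tube; origin at the centre of its foot, z along the tube
- stopper_blue_head (a point): centre of the head of the blue-topped stopper: white plastic head with blue rings and a blue disc on top, 25 mm across and 18 mm tall, above a plug 17 mm across that sits 16 mm deep, loosely, in the tube (nothing holds it but its weight). This point is 9 mm above the rim when seated, 25 mm above the plug's foot, z up along the plug
- dish: round white porcelain dish, fixed, 120 mm outside, rim 14 mm high, wall 3 mm, inner floor 4 mm above the table; origin under its centre
- stand: grey pipette stand, fixed, base 110 x 196 mm; shelf top 134 mm above the table with three U notches in a row along the stand's y axis (60 mm apart), open to the stand's -x side; each pipette hangs upright by its collar in a notch, tip free; above the shelf only the pipettes stand up, so a pipette lifted out can leave freely to the front or the back (-x or +x of the stand), while sideways it can meet its neighbours. Origin under its centre, on the middle notch's axis
- pipette_blue_grip (a point): centre of the rigid white handle of the short pipette with blue plunger button and rings: handle 25 mm across, 60 mm tall, this point half-way up, 170 mm above the table while it hangs; z up along the pipette. A 34 mm collar begins 30 mm below it, the plunger top is 48 mm above it, the tip end 148 mm below it on the axis. About 60 g; lifts straight up out of its notch
- pipette_blue_tip (a point): the very end of the blue pipette's clear tip, on its axis, 148 mm below the handle's centre; z points up along the pipette
- pipette_blue: the whole blue pipette; origin at its tip end, z up along it
- stopper_blue: the whole blue-topped stopper; origin at the foot of its plug
- tube_red: neighbouring tube with a red band, same shape as the blue one, stays as it is; origin at its foot (8 mm above the table)
- stopper_red: red-topped stopper seated in the red tube, stays there; origin at its plug's foot, its top 34 mm above that (131 mm above the table)
- tube_green: neighbouring tube with a green band, same shape as the blue one, stays as it is; origin at its foot (8 mm above the table)
- stopper_green: green-topped stopper seated in the green tube, stays there; origin at its plug's foot, its top 34 mm above that (131 mm above the table)
- tube_yellow: neighbouring tube with a yellow band, same shape as the blue one, stays as it is; origin at its foot (8 mm above the table)
- stopper_yellow: yellow-topped stopper seated in the yellow tube, stays there; origin at its plug's foot, its top 34 mm above that (131 mm above the table)
- pipette_red: pipette with red button and rings hanging in the stand, same shape as the blue one, stays there; origin at its tip end, 22 mm above the table, its top 218 mm above the table
- pipette_green: pipette with green button and rings hanging in the stand, same shape as the blue one, stays there; origin at its tip end, 22 mm above the table, its top 218 mm above the table
- flask: conical glass flask with a white stopper, 64 mm wide at the foot, about 109 mm tall, standing on the table, stays there; origin under its centre
- beaker: small glass beaker, 54 mm wide, 70 mm tall, standing on the table, stays there; origin under its centre

How it is judged:
By the outcome, as a careful person would: the job done as asked, in the order asked, and still so for the second after the job is handed in, while the arm keeps its last pose, push and grip.
It also fails if it takes over 67 s, if anything falls off the work surface, if the arm or the gripper's body presses on something with over 40 N, if the wrist force passes 120 N, or if a joint passes its speed limit or range.

### The arm

A 6-joint arm with a two-finger parallel gripper is mounted at the origin on the work surface. World frame = base frame: x ahead of the robot, y to its left, z up, the work surface at z = 0. Lengths are in m, angles in rad, forces in N, time in s.
With the tool pointing down it reaches from about 0.35 to 0.975 m from the base axis. Payload 4.9 kg.
Tool frame: the origin (TCP) lies midway between the tips of the shut fingers; the grasp point (between the pads) lies 19 mm behind it; z points along the fingers, y is the direction in which the jaws open and shut (so a half turn about z gives the same grasp; the last joint's range is limited). The gripper opens to 85 mm and grips with 20 to 120 N. Pads are 22 mm wide; open, the fingers measure 114 mm over their backs; the gripper's body (76 mm by 85 mm) begins 54 mm behind the grasp point. The pads swing forward as they close: fully open they stand 13 mm farther back than shut.
Start: joints at [-1.343, 0.053, 1.613, -0, 1.476, -0.119], TCP at [0.212, -0.588, 0.194] pointing down, gripper open.
Joint ranges: [-3.01, 3.01], [-1.01, 2.22], [0.06, 2.58], [-1.02, 4.17], [0.09, 2.62], [-3.14, 3.14]. Speed limits (rad/s): [2.57, 2.57, 3.14, 3.14, 3.14, 3.14].

### API

Orientations are given as a unit quaternion [w, x, y, z].
In Python, from workcell import r gives the robot as it stands.
- The arm moves only by the tool drive_tool, never from a script. Its argument "commands" is a list that holds one entry, the list of rows, each a list of 5 numbers: the shift along the tool's x, y, z in cm, then the turn about the tool's z in rad, then the opening, from -1 (shut) to 1 (fully open). A call has exactly 5 rows; each row shifts and turns the pose as measured when the row begins, along the tool's axes as they then stand; what a row does not reach is not made up. A row lasts 1/10 s, in which the tool goes at most 50 mm and 8.59 degrees, less where a joint would pass 70% of its speed; a pose out of reach is approached as far as the arm can. A call with a gripper value outside its range is refused whole. The fingers move at their own pace and stop on an object; "squeeze" is the grip in N (left out, the last holds). Time passes only in rows, so rows that do not move let the fingers close, or fill a call up. It gives the time, the measured TCP pose, the force and the opening at its end, in the units of the state.
- r.sense(): the state, without advancing time (a new reading comes with each control period).
- r.grab_frame(name): name is "scene" or "top"; returns a dict with "frame" (480x640x3 uint8, red, green, blue), "intrinsics" (3x3 intrinsics, pixels), "k1" (the pictures are not rectified: a ray, as slopes to the right and down, at radius r is drawn at 1 + k1 r^2 times it, then the intrinsics apply), "rvec" (rotation vector, rad) and "tvec" (3), from world to camera coordinates, as OpenCV has them. Camera axes: x right, y down, z forward; pixel columns grow to the right and rows downward; lengths in m; the calibration is good to about 2 mm. A picture is of the moment at which its call begins. There is no depth.
- r.sign_off(): hands the job in, once; it reports no verdict.
Trained networks look in the newest picture that a camera, given by its name, has taken for a name from the list of things; names that differ only in an ending like _2 or _b are one class to them, and where a whole thing is asked for, a point or a joint stands for the part that bears it (a point fixed in the world has none). Each returns a list of dicts, best first, with "conf" (0 to 1); they miss things now and then, are a little off and sometimes report something else, mostly with a low value. They report only what shows in the picture. A call takes as long as a camera call.
- r.boxes_of(camera, label): "position" ([column, row] in pixels, amid what is visible of it).
- r.pinpoint(camera, label): "position" ([column, row] in pixels: a listed point, or the origin of a listed thing).
The state is a dict: "clock": time; "joints": joint angles; "joint_velocities": joint speeds; "effort": joint torques, N m; "tcp_pos": TCP position; "ee_rot": TCP orientation; "ft_force": force on the tool from outside, world axes, zero at the start; "moment": the same for the moment, N m; "finger_gap": finger opening in m.
Only numpy, scipy, OpenCV 4.12 (cv2) and the standard library are available. Lean on these libraries where they do the work, as an engineer would, in place of code of your own. Each camera call takes 0.05 s, during which the arm holds its last target.

## Working session

There is one attempt and no reset: what is moved stays moved. The work goes in short steps, Python scripts to look and compute and a tool call to move; the robot and the scene stay as the last step left them, time stands still between calls to the robot, and variables do not carry over. Pictures are saved under pics/ and viewed, and the job is handed in when it is done.

Besides the shell and the picture viewer there is one more tool, called after "Request:" in YAML: its name, and indented under it one key for each argument. drive_tool: Moves the arm, as the interface text tells. Its arguments: {"type":"object","properties":{"commands":{"type":"array","items":{"type":"array","items":{"type":"array","items":{"type":"number"}}}},"squeeze":{"type":"number"}},"required":["commands"]}

```bash
mkdir -p pics; ls
python3 - <<'E'
from workcell import r
import cv2
print(r.sense())
for n in("scene","top"):
    f=r.grab_frame(n); cv2.imwrite(f"pics/{n}0.png",f["frame"][:,:,::-1]); print(n,f["intrinsics"],f["k1"],f["rvec"],f["tvec"])
E
```

```text
pics
{'clock': 0.0, 'joints': array([-1.34301726e+00,  5.33502941e-02,  1.61427794e+00, -2.93558897e-05,
        1.47598673e+00, -1.18967640e-01]), 'joint_velocities': array([ 0.00041719, -0.00029865,  0.00117574, -0.00153611,  0.00056609,
       -0.00083661]), 'effort': array([-6.24110453e-04, -3.93681800e+01, -3.70178998e+01, -2.64134751e-04,
        7.09562548e-03,  1.08489036e-06]), 'tcp_pos': array([ 0.2122542 , -0.5871234 ,  0.19307675]), 'ee_rot': array([-1.00886374e-03,  9.85007702e-01,  1.72507403e-01, -6.95744370e-05]), 'ft_force': array([-0.80370158,  1.50306528,  0.05600647]), 'moment': array([ 0.04509896, -0.0102738 ,  0.00424   ]), 'finger_gap': 0.0855387901029781}
scene [[504.47402517   0.         316.69344765]
 [  0.         504.47402517 239.76123091]
 [  0.           0.           1.        ]] -0.07469194117030585 [ 1.0821409   2.41131812 -1.01983832] [ 0.37118796 -0.20138304  1.44477203]
top [[555.88668389   0.         310.18098736]
 [  0.         555.88668389 239.65603084]
 [  0.           0.           1.        ]] -0.1336671601984243 [ 2.12598424 -2.10226326  0.18515872] [0.01764015 0.55601256 1.09625755]
```

View pics/scene0.png

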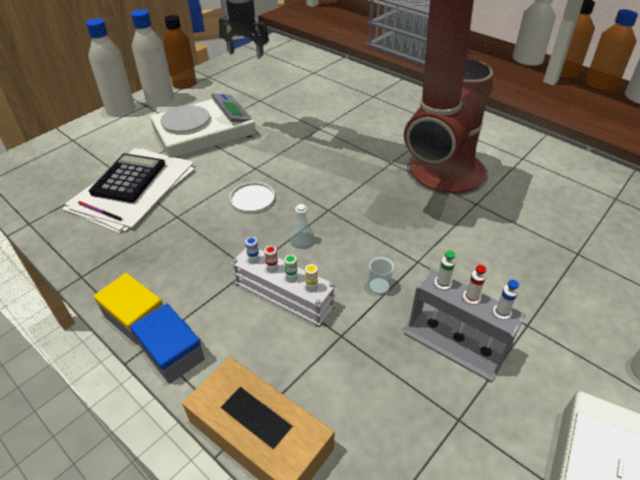

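View pics/top0.png

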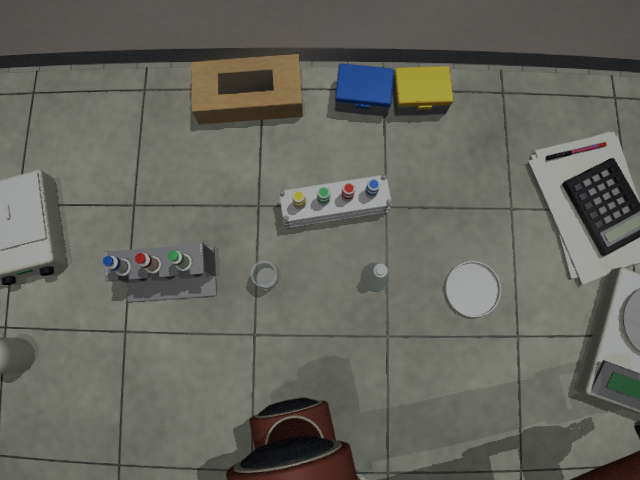

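```bash
cat > h.py <<'E'
from workcell import r
import cv2,numpy as np
from scipy.optimize import least_squares
def cam(n):
    f=r.grab_frame(n); return dict(K=f["intrinsics"],k1=f["k1"],R=cv2.Rodrigues(np.array(f["rvec"],float))[0],rv=np.array(f["rvec"],float),t=np.array(f["tvec"],float),im=f["frame"])
def proj(c,P):
    return cv2.projectPoints(np.array(P,float).reshape(-1,1,3),c["rv"],c["t"],c["K"],np.array([c["k1"],0,0,0,0]))[0].reshape(-1,2)
def ray(c,p):
    u=cv2.undistortPoints(np.array(p,float).reshape(1,1,2),c["K"],np.array([c["k1"],0,0,0,0]))[0,0]
    d=c["R"].T@np.array([u[0],u[1],1]); o=-c["R"].T@c["t"]; return o,d/np.linalg.norm(d)
def atz(c,p,z):
    o,d=ray(c,p); return o+d*(z-o[2])/d[2]
def tri(a,pa,b,pb):
    o1,d1=ray(a,pa);o2,d2=ray(b,pb)
    s=np.linalg.lstsq(np.c_[d1,-d2],o2-o1,rcond=None)[0]
    x=o1+d1*s[0];y=o2+d2*s[1]; return (x+y)/2,np.linalg.norm(x-y)
E
python3 - <<'E'
from h import *
np.set_printoptions(precision=4,suppress=True)
S=cam("scene");T=cam("top")
for n in ["stopper_blue_head","tube_blue_mouth","pipette_blue_grip","pipette_blue_tip","dish","rack","stand","stopper_red","stopper_green","stopper_yellow","pipette_red","pipette_green","flask","beaker"]:
    a=r.pinpoint("scene",n);b=r.pinpoint("top",n)
    print(n,[(np.round(q["position"],1),round(q["conf"],2)) for q in a[:2]],[(np.round(q["position"],1),round(q["conf"],2)) for q in b[:2]])
    if a and b: print("   ",*tri(S,a[0]["position"],T,b[0]["position"]))
print(r.sense()["clock"])
E
```

```text
stopper_blue_head [(array([249.3, 243.3]), 0.43)] [(array([370.5, 184.9]), 0.53)]
    [ 0.6546 -0.0969  0.1259] 0.004546032400658897
tube_blue_mouth [(array([252.2, 248.5]), 0.7)] [(array([347.8, 202.5]), 0.6), (array([373. , 185.4]), 0.48)]
    [ 0.6392 -0.0711  0.1108] 0.05342656911967491
pipette_blue_grip [(array([504.3, 299.8]), 0.79)] [(array([116.1, 266.6]), 0.58), (array([347.3, 202.7]), 0.27)]
    [0.4789 0.3846 0.1694] 0.003149563135224306
pipette_blue_tip [(array([487.5, 346.4]), 0.92), (array([269.4, 262. ]), 0.63)] [(array([323.6, 196.7]), 0.75)]
    [0.5917 0.2005 0.1458] 0.4103631115593331
dish [(array([253.2, 201.7]), 0.76)] [(array([472.8, 288.7]), 0.94)]
    [ 0.4599 -0.3236 -0.0069] 0.009857659358652208
rack [(array([279.2, 292.9]), 0.58)] []
stand [(array([459.8, 340.6]), 0.92)] [(array([295.9, 208.6]), 0.39)]
    [0.5769 0.2007 0.0766] 0.3042260164042634
stopper_red [(array([268.1, 261.3]), 0.67)] [(array([348.6, 191.8]), 0.52)]
    [ 0.6473 -0.0537  0.0959] 0.0008196197750135724
stopper_green [(array([455.8, 342.7]), 0.73), (array([292. , 268.1]), 0.6)] [(array([371.3, 185.2]), 0.3)]
    [0.6099 0.1321 0.1536] 0.45337657332411485
stopper_yellow [(array([313.3, 274.1]), 0.58)] [(array([374.2, 279.2]), 0.62), (array([299.2, 198.4]), 0.48)]
    [ 0.4833 -0.1067 -0.1154] 0.042703374338808005
pipette_red [(array([461.7, 333. ]), 0.63)] [(array([169.3, 273.6]), 0.91)]
    [0.4838 0.3271 0.0203] 0.007365871496841968
pipette_green [(array([431.8, 315.1]), 0.8)] [(array([196. , 268.7]), 0.81)]
    [0.4947 0.2634 0.0354] 0.0006712994275935598
flask [(array([301. , 239.8]), 0.86), (array([271.9, 262.2]), 0.43)] [(array([374.1, 278.4]), 0.87)]
    [ 0.484  -0.1143 -0.0002] 0.003250022420593064
beaker [(array([376.2, 281.9]), 0.66), (array([458.3, 343.2]), 0.44)] [(array([333.5, 207.6]), 0.67), (array([264.2, 277.6]), 0.64)]
    [0.5727 0.0619 0.0972] 0.18652666808776333
1.6
```

Run:
```python
import pickle
from h import *
pickle.dump({n:cam(n) for n in("scene","top")},open("c0.pkl","wb"))
C=pickle.load(open("c0.pkl","rb"))
def crop(n,x,y,w,h,s,o):
    im=C[n]["im"][y:y+h,x:x+w,::-1]; im=cv2.resize(im,None,fx=s,fy=s,interpolation=cv2.INTER_CUBIC)
    for i in range(0,w,10): cv2.putText(im,str(x+i),(i*s,8),0,.3,(0,0,255));cv2.line(im,(i*s,10),(i*s,14),(0,0,255))
    for j in range(0,h,10): cv2.putText(im,str(y+j),(0,j*s+4),0,.3,(0,0,255))
    cv2.imwrite(o,im)
crop("scene",225,230,120,90,6,"pics/s_rack.png")
crop("scene",400,240,130,140,4,"pics/s_stand.png")
crop("top",270,165,130,70,6,"pics/t_rack.png")
crop("top",95,230,130,80,6,"pics/t_stand.png")
```

```text
(no output)
```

View pics/s_rack.png

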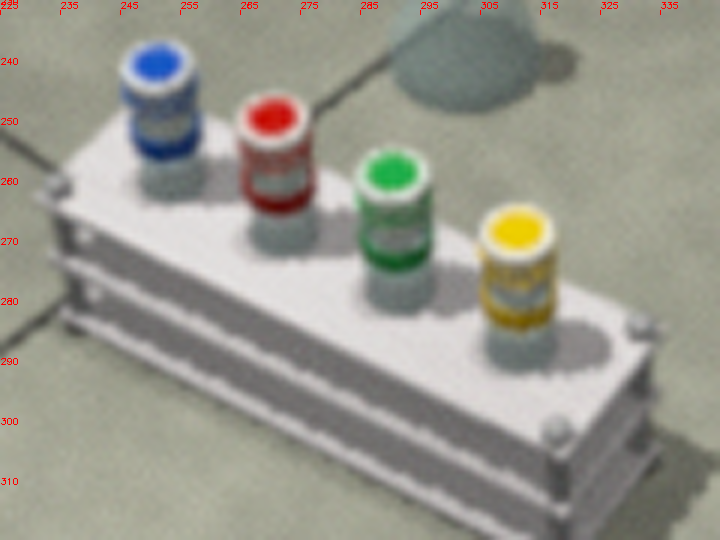

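View pics/s_stand.png

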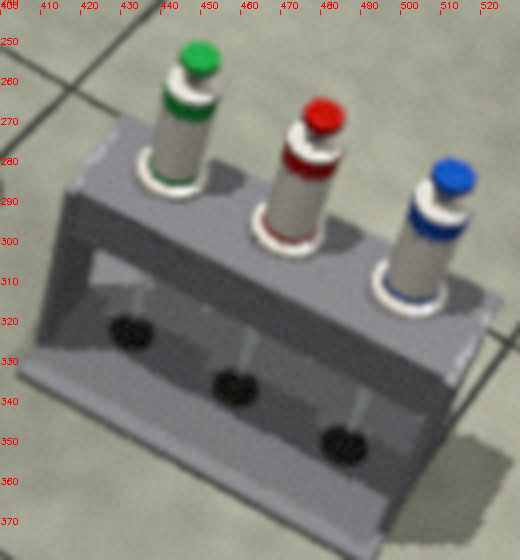

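View pics/t_rack.png

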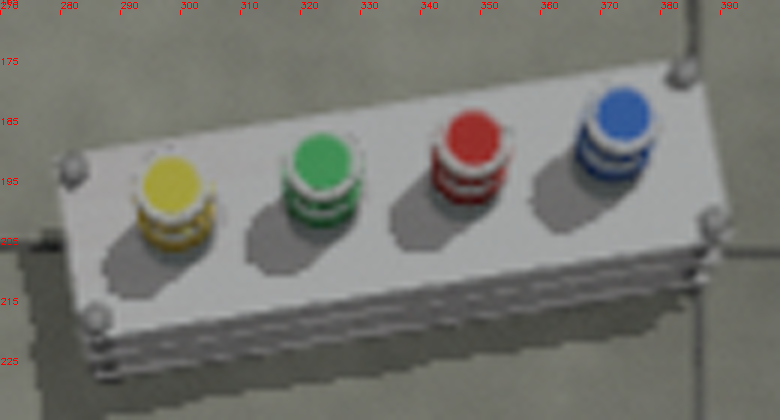

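View pics/t_stand.png

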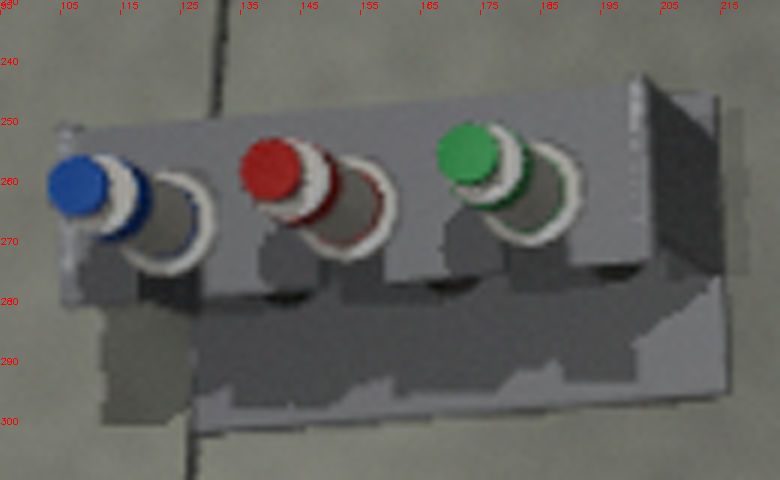

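```bash
cat > seg.py <<'E'
from h import *
import pickle
np.set_printoptions(precision=4,suppress=True)
H={"blue":(105,125),"red":(175,5),"green":(55,80),"yellow":(22,35)}
def seg(im,col,box):
    x,y,w,h=box; hs=cv2.cvtColor(im[y:y+h,x:x+w],cv2.COLOR_RGB2HSV); lo,hi=H[col]
    hh=hs[...,0]; m=((hh>=lo)&(hh<=hi)) if lo<hi else ((hh>=lo)|(hh<=hi))
    m&=(hs[...,1]>130)&(hs[...,2]>MINV)
    return m.astype(np.uint8),x,y
MINV=130
def top(im,col,box):
    m,x,y=seg(im,col,box); n,l,st,c=cv2.connectedComponentsWithStats(m)
    # topmost large comp
    k=max(range(1,n),key=lambda i:st[i,4]); return c[k]+[x,y],st[k]
E
python3 - <<'E'
from seg import *
C=pickle.load(open("c0.pkl","rb"));S,T=C["scene"],C["top"]
sb={"blue":(243,234,16,11),"red":(262,243,18,12),"green":(282,253,18,12),"yellow":(303,262,18,12)}
tb={"blue":(364,176,20,15),"red":(340,180,20,15),"green":(315,184,18,16),"yellow":(290,188,18,15)}
for c in sb:
    a,sa=top(S["im"],c,sb[c]);b,sbb=top(T["im"],c,tb[c])
    print(c,a,sa,b,sbb,*tri(S,a,T,b), atz(S,a,.131),atz(T,b,.131))
sb={"blue":(500,276,22,14),"red":(468,260,22,14),"green":(438,246,22,14)}
tb={"blue":(100,252,20,16),"red":(132,250,20,15),"green":(165,248,17,16)}
for c in sb:
    a,sa=top(S["im"],c,sb[c]);b,sbb=top(T["im"],c,tb[c])
    print(c,a,sa,b,sbb,*tri(S,a,T,b), atz(S,a,.216),atz(T,b,.216))
E
```

```text
blue [250.8148 240.037 ] [ 5  4  7  5 27] [373.5  183.64] [ 6  4  8  8 50] [ 0.6523 -0.0991  0.1336] 0.003158478724670367 [ 0.65   -0.0997  0.131 ] [ 0.6542 -0.1006  0.131 ]
red [270.0667 249.0667] [ 5  4  7  5 30] [348.5472 187.566 ] [ 5  4  8  8 53] [ 0.644  -0.0501  0.1331] 0.0032398324724505203 [ 0.6419 -0.0502  0.131 ] [ 0.6456 -0.0515  0.131 ]
green [290.     258.1379] [ 5  3  7  5 29] [323.1136 191.7955] [ 5  4  7  8 44] [ 0.6352 -0.0007  0.1333] 0.0021517458521167496 [ 0.6332 -0.0014  0.131 ] [ 0.6366 -0.0016  0.131 ]
yellow [310.6053 267.8684] [ 4  3  8  6 38] [297.9636 195.4364] [ 4  4  9  8 55] [0.6274 0.0484 0.1334] 0.0022158346903627764 [0.6253 0.0478 0.131 ] [0.6287 0.0476 0.131 ]
blue [513.1429 283.3968] [ 8  4 11  8 63] [107.0357 260.4464] [ 3  5  9  8 56] [0.482  0.3864 0.2182] 0.0018850239374672438 [0.4792 0.3867 0.216 ] [0.4827 0.3864 0.216 ]
red [480.5932 268.1356] [ 8  5 10  7 59] [139.6    257.7538] [ 3  4 10  9 65] [0.4876 0.3264 0.2182] 0.0022827117413044356 [0.4847 0.3267 0.216 ] [0.4884 0.3261 0.216 ]
green [449.8333 253.7083] [ 8  5  9  7 48] [173.5   255.375] [ 6  3  6  9 40] [0.4924 0.2658 0.2171] 0.004116890499448864 [0.49  0.267 0.216] [0.4935 0.2642 0.216 ]
```

```bash
cat > plan.py <<'E'
import sys,numpy as np
from workcell import r
from scipy.spatial.transform import Rotation as Ro
# usage: plan.py x y z psi  -> shift in tool frame from current pose
def cur():
    s=r.sense(); q=s["ee_rot"]; R=Ro.from_quat([q[1],q[2],q[3],q[0]]).as_matrix(); return s,R
if __name__=="__main__":
    s,R=cur(); p=s["tcp_pos"]; psi=np.arctan2(R[1,0],R[0,0])
    g=np.array([float(v) for v in sys.argv[1:4]]); d=R.T@(g-p)*100
    print("t",round(s["clock"],2),"tcp",p.round(4),"psi",psi.round(4),"tilt",R[:,2].round(4),"gap",round(s["finger_gap"],4),"F",s["ft_force"].round(2),"j",s["joints"].round(2))
    print("shift cm (constant psi)",d.round(2))
    if len(sys.argv)>4:
        t=float(sys.argv[4]); dt=(t-psi+np.pi)%(2*np.pi)-np.pi; print("tool turn",round(-dt,3))
        # rows with turning
        x=p.copy();a=psi; n=max(int(np.ceil(np.linalg.norm(g-p)/.045)),int(np.ceil(abs(dt)/.14)),1)
        for i in range(n):
            st=(g-p)/n; c,s_=np.cos(a),np.sin(a)
            print([round(float(v),2) for v in 100*np.array([c*st[0]+s_*st[1],s_*st[0]-c*st[1],-st[2]])],round(-dt/n,3)); a+=dt/n
E
python3 - <<'E'
from seg import *
C=pickle.load(open("c0.pkl","rb"));S,T=C["scene"],C["top"]
for n,box,z in(("top",(440,255,65,70),.014),("scene",(222,175,60,45),.014)):
    im=C[n]["im"];x,y,w,h=box; g=im[y:y+h,x:x+w].min(2); 
    _,m=cv2.threshold(g,0,255,cv2.THRESH_OTSU)
    c=max(cv2.findContours(m,cv2.RETR_EXTERNAL,cv2.CHAIN_APPROX_NONE)[0],key=cv2.contourArea)
    e=cv2.fitEllipse(c); p=np.array(e[0])+[x,y]; print(n,e,p,atz(C[n],p,z)); C[n]["p"]=p
    pts=c.reshape(-1,2)+[x,y]; w=np.array([atz(C[n],q,z)[:2] for q in pts[::2]]); print(w.min(0),w.max(0),(w.min(0)+w.max(0))/2)
print(tri(S,S["p"],T,T["p"]))
E
python3 plan.py 0.652 -0.0995 0.19 1.738
```

```text
top ((33.15956497192383, 33.48929214477539), (53.5607795715332, 55.64565658569336), 143.33810424804688) [473.1596 288.4893] [ 0.4612 -0.3226  0.014 ]
[ 0.403  -0.3815] [ 0.5203 -0.2639] [ 0.4617 -0.3227]
scene ((30.470233917236328, 22.33163833618164), (23.505935668945312, 42.60652160644531), 81.60017395019531) [252.4702 197.3316] [ 0.4626 -0.3135  0.014 ]
[ 0.4009 -0.3674] [ 0.5171 -0.2626] [ 0.459 -0.315]
(array([ 0.4599, -0.3215,  0.0089]), np.float64(0.0060802057522191845))
t 1.7 tcp [ 0.2124 -0.5878  0.1943] psi 0.3468 tilt [ 0. -0. -1.] gap 0.0855 F [-0.65  0.22 -0.25] j [-1.34  0.05  1.61  0.    1.48 -0.12]
shift cm (constant psi) [ 57.94 -30.98   0.43]
tool turn -1.391
[3.86, -2.07, 0.03] -0.093
[4.04, -1.7, 0.03] -0.093
[4.18, -1.32, 0.03] -0.093
[4.28, -0.93, 0.03] -0.093
[4.35, -0.52, 0.03] -0.093
[4.38, -0.12, 0.03] -0.093
[4.37, 0.29, 0.03] -0.093
[4.33, 0.69, 0.03] -0.093
[4.24, 1.09, 0.03] -0.093
[4.12, 1.48, 0.03] -0.093
[3.97, 1.85, 0.03] -0.093
[3.78, 2.21, 0.03] -0.093
[3.56, 2.55, 0.03] -0.093
[3.31, 2.87, 0.03] -0.093
[3.03, 3.16, 0.03] -0.093
```

Request:
drive_tool:
  commands:
    - [[3.86, -2.07, 0, -0.093, 1], [4.04, -1.7, 0, -0.093, 1], [4.18, -1.32, 0, -0.093, 1], [4.28, -0.93, 0, -0.093, 1], [4.35, -0.52, 0, -0.093, 1]]
  squeeze: 30

```text
clock: 2.2
tcp_pos: [0.359, -0.4233, 0.1941]
ee_rot: [0.001, 0.917, 0.398, -0.0]
ft_force: [0.5, -0.4, -0.7]
finger_gap: 0.0855
```

```bash
python3 plan.py 0.652 -0.0995 0.19 1.738
```

```text
t 2.2 tcp [ 0.359  -0.4233  0.1941] psi 0.8195 tilt [ 0.    -0.002 -1.   ] gap 0.0855 F [ 0.54 -0.35 -0.71] j [-1.   -0.12  1.78 -0.    1.48 -0.25]
shift cm (constant psi) [43.66 -0.68  0.35]
tool turn -0.918
[4.37, -0.07, 0.04] -0.092
[4.35, 0.33, 0.04] -0.092
[4.31, 0.73, 0.04] -0.092
[4.22, 1.12, 0.04] -0.092
[4.1, 1.5, 0.04] -0.092
[3.94, 1.87, 0.04] -0.092
[3.76, 2.23, 0.04] -0.092
[3.54, 2.56, 0.04] -0.092
[3.29, 2.88, 0.04] -0.092
[3.01, 3.17, 0.04] -0.092
```

Tracking is good.

Request:
drive_tool:
  commands:
    - [[4.37, -0.07, 0, -0.092, 1], [4.35, 0.33, 0, -0.092, 1], [4.31, 0.73, 0, -0.092, 1], [4.22, 1.12, 0, -0.092, 1], [4.1, 1.5, 0, -0.092, 1]]

```text
clock: 2.7
tcp_pos: [0.5093, -0.2527, 0.1951]
ee_rot: [0.003, 0.797, 0.605, -0.0]
ft_force: [0.7, -0.4, 0.7]
finger_gap: 0.0853
```

Request:
drive_tool:
  commands:
    - [[3.94, 1.87, 0, -0.092, 1], [3.76, 2.23, 0, -0.092, 1], [3.54, 2.56, 0, -0.092, 1], [3.29, 2.88, 0, -0.092, 1], [3.01, 3.17, 0, -0.092, 1]]

```text
clock: 3.2
tcp_pos: [0.6566, -0.0786, 0.1958]
ee_rot: [0.004, 0.63, 0.777, -0.001]
ft_force: [0.7, -0.9, 0.4]
finger_gap: 0.0852
```

```bash
python3 plan.py 0.652 -0.0995 0.19 1.738
python3 - <<'E'
from seg import *
c={n:cam(n) for n in("scene","top")}; pickle.dump(c,open("c1.pkl","wb"))
s=r.sense();p=s["tcp_pos"];print(p)
for n,b in(("scene",(190,150,130,130)),("top",(310,120,130,130))):
    im=c[n]["im"][:,:,::-1].copy();x,y,w,h=b
    q=proj(c[n],[p]);print(n,q, proj(c[n],[[.6523,-.0995,.131]]))
    im=cv2.resize(im[y:y+h,x:x+w],None,fx=4.5,fy=4.5,interpolation=cv2.INTER_CUBIC)
    u=((q[0]-[x,y]+.5)*4.5).astype(int); cv2.drawMarker(im,tuple(map(int,u)),(0,255,255),0,12)
    cv2.imwrite(f"pics/{n}1.png",im)
E
```

```text
t 3.2 tcp [ 0.6566 -0.0786  0.1958] psi 1.7789 tilt [ 0.0052 -0.006  -1.    ] gap 0.0852 F [ 0.67 -0.85  0.41] j [-0.23  0.13  1.53 -0.    1.48 -0.44]
shift cm (constant psi) [-1.95 -0.89  0.59]
tool turn 0.041
[-1.95, -0.88, 0.58] 0.041
[ 0.6578 -0.0758  0.1953]
scene [[252.8556 224.498 ]] [[250.0828 240.656 ]]
top [[363.4607 171.6662]] [[372.9634 184.5621]]
```

View pics/scene1.png

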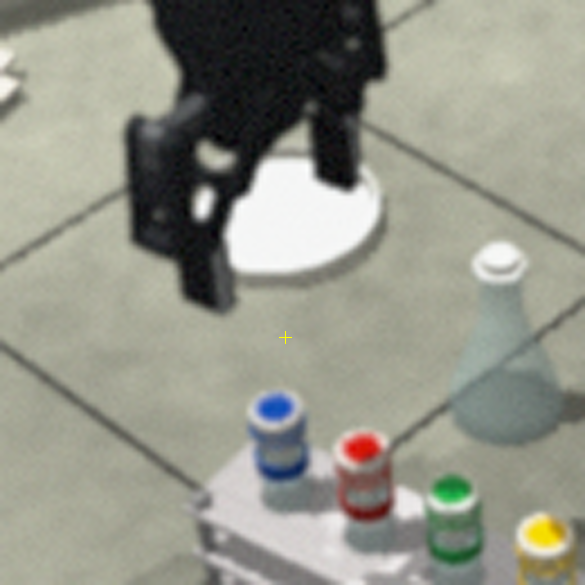

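View pics/top1.png

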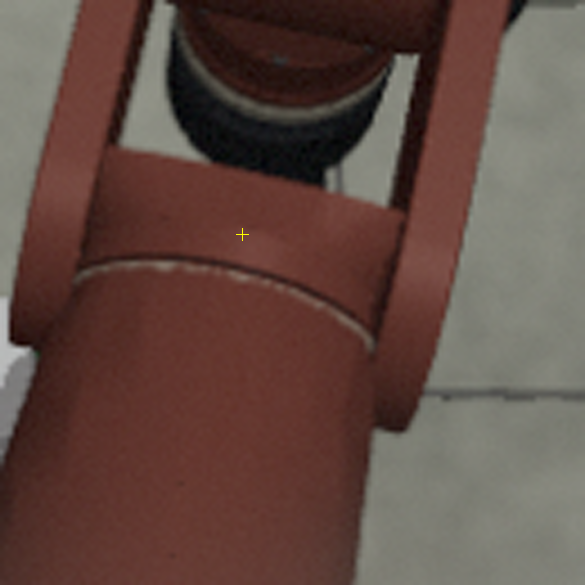

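```bash
python3 - <<'E'
from seg import *
c=pickle.load(open("c1.pkl","rb"))["scene"]
p=np.array([.6566,-.0786,.1958]);psi=1.7789
tx=np.array([np.cos(psi),np.sin(psi),0]);ty=np.array([np.sin(psi),-np.cos(psi),0])
for z in(.1958,.2088):
  for sgn in(-1,1):
    P=[np.r_[p[:2],z]+sgn*ty*d+tx*e for d in(.0425,.0505) for e in(-.011,.011)]
    print(z,sgn,((proj(c,P)-[190,150]+.5)*4.5).round(0).tolist())
E
python3 plan.py 0.6522 -0.0995 0.16 1.738
```

```text
0.1958 -1 [[317.0, 269.0], [357.0, 285.0], [327.0, 259.0], [367.0, 275.0]]
0.1958 1 [[205.0, 382.0], [246.0, 400.0], [194.0, 393.0], [235.0, 411.0]]
0.2088 -1 [[314.0, 247.0], [355.0, 263.0], [324.0, 237.0], [365.0, 253.0]]
0.2088 1 [[201.0, 360.0], [243.0, 378.0], [190.0, 371.0], [232.0, 389.0]]
t 3.3 tcp [ 0.6578 -0.0758  0.1953] psi 1.7816 tilt [ 0.0055 -0.0042 -1.    ] gap 0.0858 F [ 0.55 -0.56  0.17] j [-0.23  0.13  1.52 -0.    1.48 -0.44]
shift cm (constant psi) [-2.18 -1.06  3.54]
tool turn 0.044
[-2.2, -1.04, 3.53] 0.044
```

Request:
drive_tool:
  commands:
    - [[-2.18, -1.06, 1.0, 0.044, 1], [0, 0, 0, 0, 1], [0, 0, 0, 0, 1], [0, 0, 0, 0, 1], [0, 0, 0, 0, 1]]

```text
clock: 3.8
tcp_pos: [0.6525, -0.0986, 0.1858]
ee_rot: [0.004, 0.645, 0.764, 0.0]
ft_force: [-1.1, 0.1, 0.7]
finger_gap: 0.0853
```

```bash
python3 plan.py 0.6522 -0.0995 0.16 1.738
cat > look.py <<'E'
import sys
from seg import *
from plan import cur
# look.py tag cam x y w h : picture w/ projected open finger tip corners
tag,n=sys.argv[1:3];x,y,w,h=map(int,sys.argv[3:7])
s,R=cur();p=s["tcp_pos"];g=s["finger_gap"]/2; back=float(sys.argv[7]) if len(sys.argv)>7 else .013
c=cam(n);pickle.dump(c,open(f"{tag}.pkl","wb"))
im=c["im"][:,:,::-1];k=min(780/w,580/h)
im=cv2.resize(im[y:y+h,x:x+w],None,fx=k,fy=k,interpolation=cv2.INTER_CUBIC)
P=[p+R@np.array([e,d,-back]) for d in(g,-g) for e in(-.011,.011)]+[p]
for q in proj(c,P):
    u=((q-[x,y]+.5)*k).astype(int); cv2.drawMarker(im,tuple(map(int,u)),(0,255,255),0,10)
print(s["clock"],p,k)
cv2.imwrite(f"pics/{tag}.png",im)
E
python3 look.py s2 scene 190 150 130 120
```

```text
t 3.8 tcp [ 0.6525 -0.0986  0.1858] psi 1.7385 tilt [ 0.0059 -0.0043 -1.    ] gap 0.0853 F [-1.13  0.14  0.66] j [-0.26  0.13  1.54 -0.    1.46 -0.43]
shift cm (constant psi) [-0.07 -0.05  2.58]
tool turn 0.001
[-0.09, -0.04, 2.58] 0.001
3.8 [ 0.6525 -0.0986  0.1858] 4.833333333333333
```

View pics/s2.png

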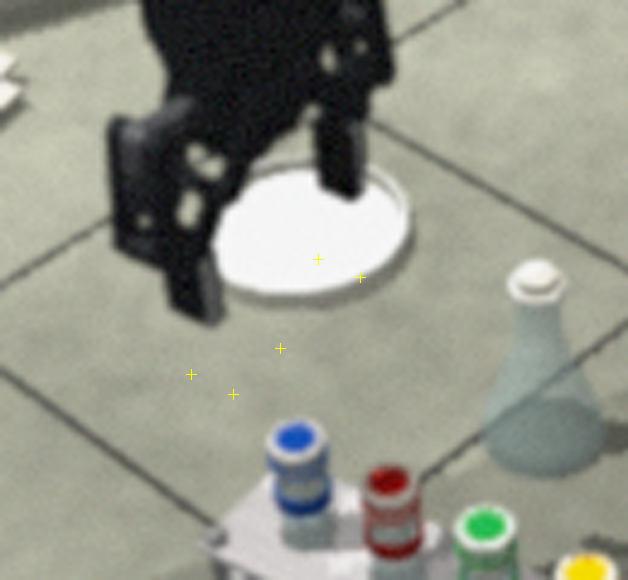

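Request:
drive_tool:
  commands:
    - [[0, 0, 0, 0, -1], [0, 0, 0, 0, -1], [0, 0, 0, 0, -1], [0, 0, 0, 0, -1], [0, 0, 0, 0, -1]]

```text
clock: 4.35
tcp_pos: [0.6527, -0.0984, 0.1868]
ee_rot: [0.004, 0.645, 0.764, 0.001]
ft_force: [-0.8, 0.5, 1.0]
finger_gap: 0.0122
```

```bash
python3 look.py s3 scene 190 150 130 120 0
```

```text
4.35 [ 0.6527 -0.0984  0.1868] 4.833333333333333
```

View pics/s3.png

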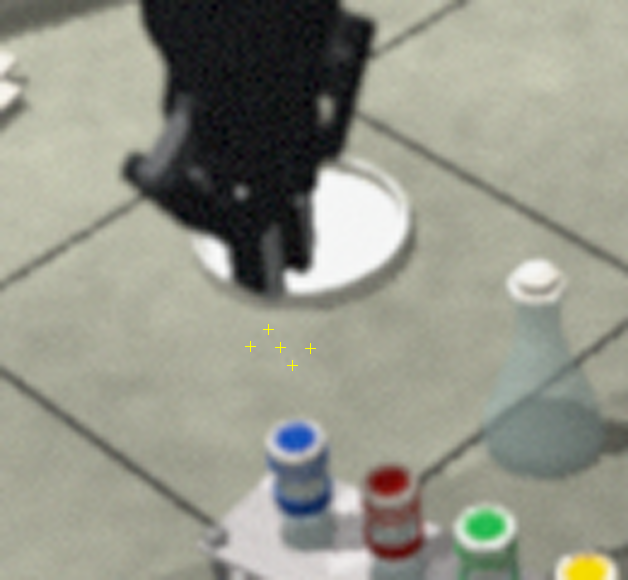

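Run:
```python
from seg import *
c=pickle.load(open("s3.pkl","rb"));C=pickle.load(open("c0.pkl","rb"))
im=c["im"][:,:,::-1].copy()
for P in [[0,0,0],[.1,0,0],[0,.1,0],[.6527,-.0984,.1868],[.6527,-.0984,.2598],[.6527,-.0984,.35],[.6527,-.0984,0]]:
    q=proj(c,[P])[0];print(P,q);cv2.drawMarker(im,tuple(int(v) for v in q),(0,255,255),0,10)
cv2.imwrite("pics/s3f.png",im)
q=proj(C["top"],[[0,0,0],[.1,0,0],[.2122,-.587,.193]]);print(q)
q=proj(C["scene"],[[.2122,-.587,.206]]);print(q)
```

```text
[0, 0, 0] [445.4748 169.8926]
[0.1, 0, 0] [426.5201 186.0656]
[0, 0.1, 0] [476.2906 184.1824]
[0.6527, -0.0984, 0.1868] [247.4904 221.3124]
[0.6527, -0.0984, 0.2598] [243.5059 193.189 ]
[0.6527, -0.0984, 0.35] [238.0323 154.1812]
[0.6527, -0.0984, 0] [256.1897 281.9517]
[[318.818  511.8928]
 [319.3913 462.7189]
 [643.303  414.236 ]]
[[245.6535  67.3903]]
```

View pics/s3f.png

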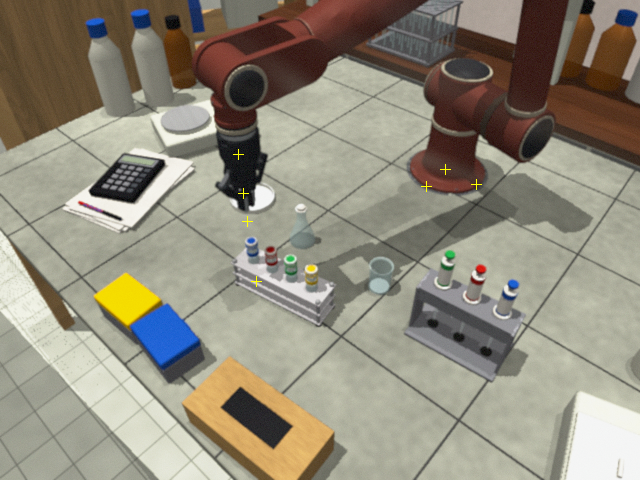

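Run:
```python
from seg import *
c=cam("top");pickle.dump(c,open("t3.pkl","wb"))
im=c["im"][:,:,::-1].copy()
for z in(.1868,.26,.35,.45):
    q=proj(c,[[.6527,-.0984,z]])[0];print(z,q);cv2.drawMarker(im,tuple(int(v) for v in q),(0,255,255),0,10)
cv2.imwrite("pics/t3.png",im)
```

```text
0.1868 [375.214  175.8075]
0.26 [379.3719 163.1409]
0.35 [385.3837 144.7877]
0.45 [393.5866 119.6702]
```

View pics/t3.png

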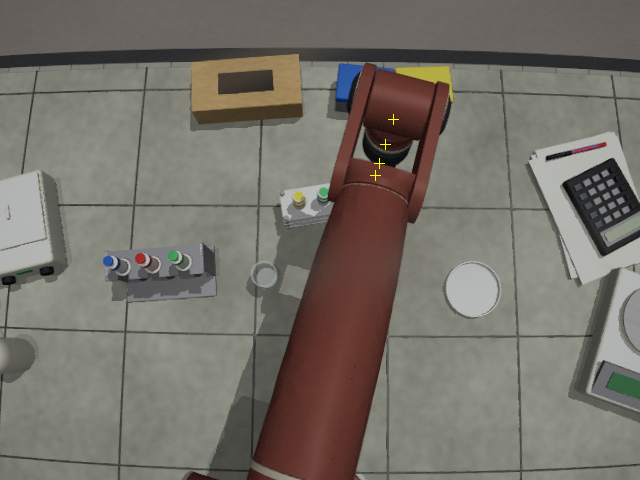

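Request:
drive_tool:
  commands:
    - [[-0.05, 0, 2.0, 0, 1], [0, 0, 2.0, 0, 1], [0, 0, 2.0, 0, 1], [0, 0, 0, 0, 1], [0, 0, 0, 0, 1]]

```text
clock: 4.95
tcp_pos: [0.6545, -0.0995, 0.1271]
ee_rot: [0.006, 0.645, 0.764, 0.001]
ft_force: [0.3, 0.1, -1.3]
finger_gap: 0.0725
```

```bash
python3 plan.py 0.6522 -0.0995 0.115 1.738; python3 look.py s4 scene 190 170 130 110
```

```text
t 4.95 tcp [ 0.6545 -0.0995  0.1271] psi 1.7389 tilt [ 0.0106 -0.0055 -0.9999] gap 0.0725 F [ 0.31  0.11 -1.31] j [-0.26  0.18  1.59 -0.    1.36 -0.43]
shift cm (constant psi) [ 0.05 -0.24  1.21]
tool turn 0.001
[0.04, -0.23, 1.21] 0.001
4.95 [ 0.6545 -0.0995  0.1271] 5.2727272727272725
```

View pics/s4.png

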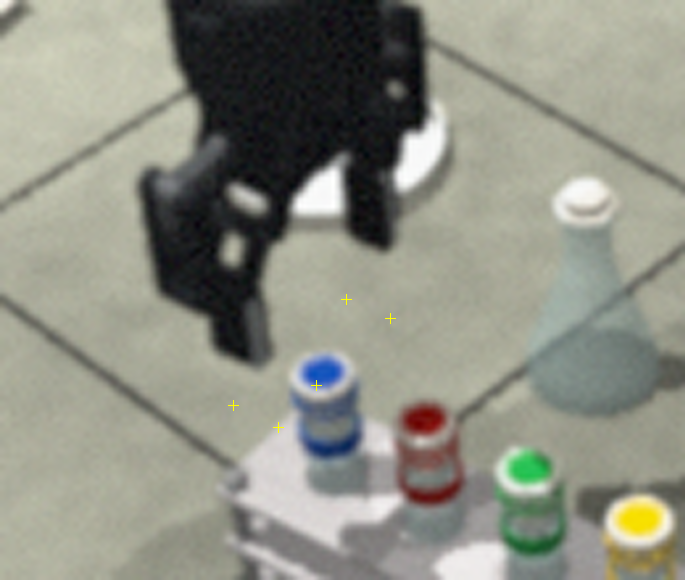

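Run:
```python
from seg import *
c=pickle.load(open("s4.pkl","rb"))
for z in(.13,.15,.16,.17,.18,.19): print(z,proj(c,[[.6545,-.0995,z]]))
for u in((248,350),(370,232),(309,291)):
    print(u,atz(c,np.array([190,170])+np.array(u)/5.2727-.5,.171))
```

```text
0.13 [[249.3601 241.5481]]
0.15 [[248.3635 234.6698]]
0.16 [[247.8559 231.1612]]
0.17 [[247.3419 227.6054]]
0.18 [[246.8215 224.0012]]
0.19 [[246.2946 220.3479]]
(248, 350) [ 0.6861 -0.097   0.171 ]
(370, 232) [ 0.6085 -0.1113  0.171 ]
(309, 291) [ 0.6482 -0.104   0.171 ]
```

Request:
drive_tool:
  commands:
    - [[0, -0.2, 1.0, 0, 1], [0, 0, 1.0, 0, 1], [0, 0, 0.5, 0, 1], [0, 0, 0, 0, 1], [0, 0, 0, 0, 1]]

```text
clock: 5.5
tcp_pos: [0.6541, -0.1004, 0.103]
ee_rot: [0.008, 0.645, 0.764, 0.002]
ft_force: [-0.3, 0.2, 0.0]
finger_gap: 0.0855
```

```bash
python3 plan.py 0.6522 -0.0995 0.085 1.738; python3 look.py s5 scene 190 170 130 110
```

```text
t 5.5 tcp [ 0.6541 -0.1004  0.103 ] psi 1.7389 tilt [ 0.0146 -0.0066 -0.9999] gap 0.0855 F [-0.34  0.16  0.  ] j [-0.26  0.19  1.61 -0.    1.32 -0.43]
shift cm (constant psi) [ 0.14 -0.2   1.8 ]
tool turn 0.001
[0.12, -0.17, 1.8] 0.001
5.5 [ 0.6541 -0.1004  0.103 ] 5.2727272727272725
```

View pics/s5.png

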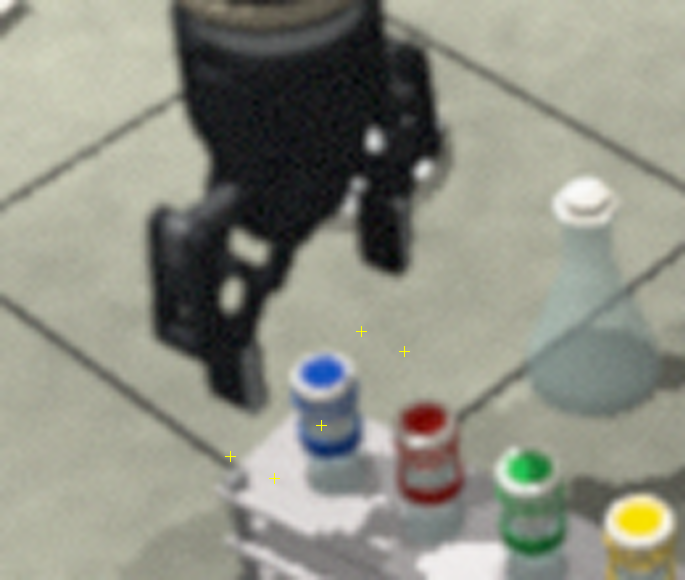

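Request:
drive_tool:
  commands:
    - [[0.1, -0.15, 0.7, 0, 1], [0, 0, 0.7, 0, 1], [0, 0, 0.6, 0, 1], [0, 0, 0, 0, 1], [0, 0, 0, 0, 1]]

```text
clock: 6.05
tcp_pos: [0.6528, -0.0997, 0.0815]
ee_rot: [0.008, 0.645, 0.764, 0.002]
ft_force: [0.4, 0.6, -1.2]
finger_gap: 0.0855
```

```bash
python3 plan.py 0.6522 -0.0995 0.085 1.738; python3 look.py s6 scene 190 170 130 110
```

```text
t 6.05 tcp [ 0.6528 -0.0997  0.0815] psi 1.739 tilt [ 0.0151 -0.0067 -0.9999] gap 0.0855 F [ 0.39  0.59 -1.23] j [-0.26  0.21  1.63 -0.    1.28 -0.43]
shift cm (constant psi) [ 0.03 -0.05 -0.35]
tool turn 0.001
[0.03, -0.06, -0.35] 0.001
6.05 [ 0.6528 -0.0997  0.0815] 5.2727272727272725
```

View pics/s6.png

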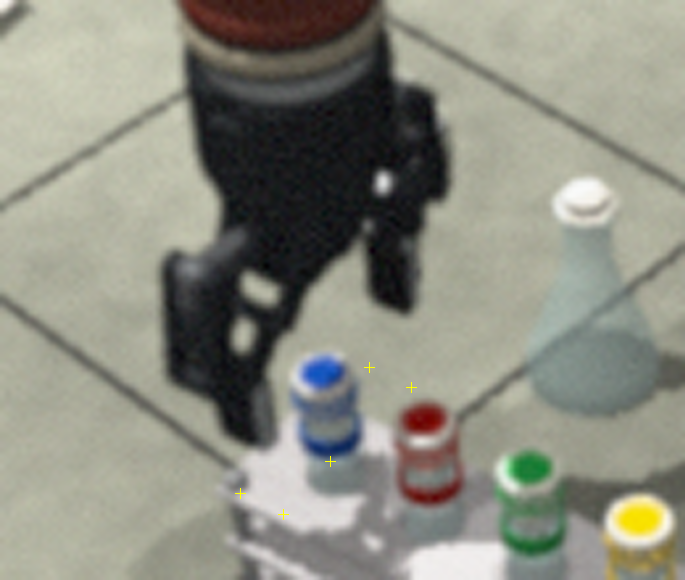

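Request:
drive_tool:
  commands:
    - [[0, -0.05, 0.4, 0, 1], [0, 0, 0, 0, -0.1], [0, 0, 0, 0, -0.1], [0, 0, 0, 0, -0.1], [0, 0, 0, 0, -0.1]]

```text
clock: 6.6
tcp_pos: [0.6528, -0.1, 0.0779]
ee_rot: [0.008, 0.645, 0.764, 0.003]
ft_force: [-0.1, -1.3, -0.9]
finger_gap: 0.0383
```

```bash
python3 plan.py 0.6522 -0.0995 0.085 1.738; python3 look.py s7 scene 190 170 130 110
```

```text
t 6.6 tcp [ 0.6528 -0.1     0.0779] psi 1.7389 tilt [ 0.0161 -0.007  -0.9998] gap 0.0383 F [-0.06 -1.31 -0.88] j [-0.26  0.22  1.64 -0.    1.27 -0.43]
shift cm (constant psi) [ 0.05 -0.04 -0.71]
tool turn 0.001
[0.06, -0.05, -0.71] 0.001
6.6 [ 0.6528 -0.1     0.0779] 5.2727272727272725
```

View pics/s7.png

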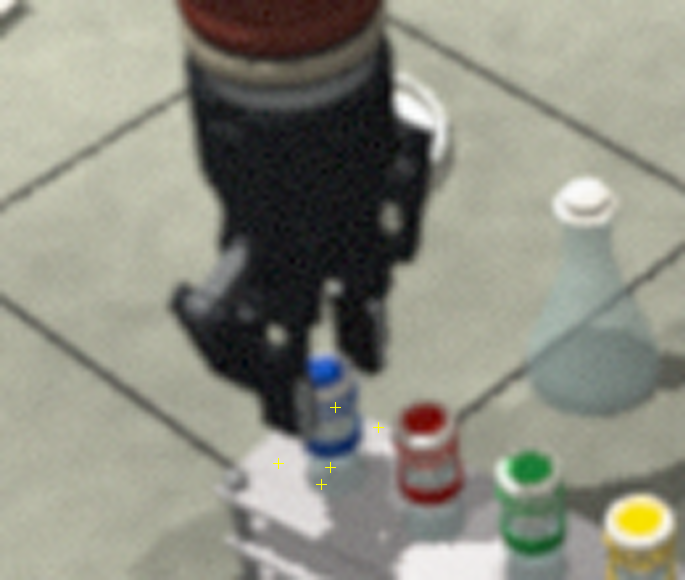

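Request:
drive_tool:
  commands:
    - [[0, 0, 0, 0, -1], [0, 0, 0, 0, -1], [0, 0, 0, 0, -1], [0, 0, 0, 0, -1], [0, 0, 0, 0, -1]]
  squeeze: 25

```text
clock: 7.15
tcp_pos: [0.6529, -0.1, 0.0782]
ee_rot: [0.009, 0.645, 0.764, 0.003]
ft_force: [0.2, -1.2, 0.1]
finger_gap: 0.024
```

```bash
python3 plan.py 0.6522 -0.0995 0.085 1.738; python3 look.py s8 scene 190 170 130 110
```

```text
t 7.15 tcp [ 0.6529 -0.1     0.0782] psi 1.7389 tilt [ 0.0165 -0.0071 -0.9998] gap 0.024 F [ 0.16 -1.17  0.11] j [-0.26  0.21  1.64 -0.    1.27 -0.43]
shift cm (constant psi) [ 0.06 -0.05 -0.68]
tool turn 0.001
[0.06, -0.06, -0.68] 0.001
7.15 [ 0.6529 -0.1     0.0782] 5.2727272727272725
```

View pics/s8.png

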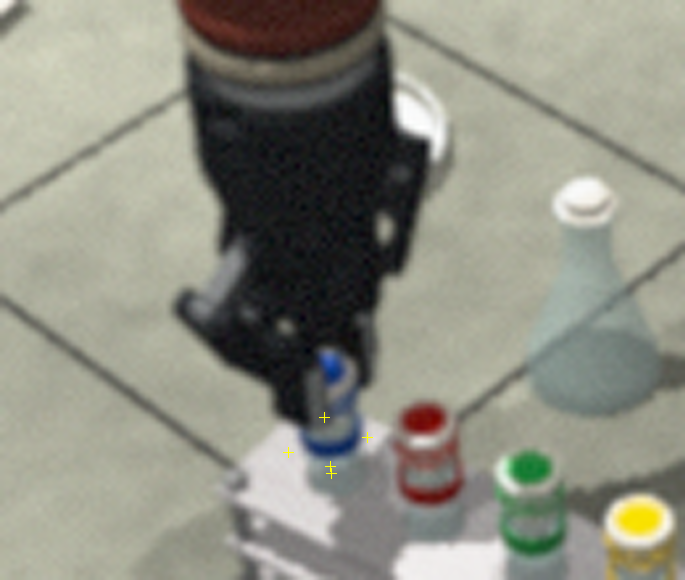

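Request:
drive_tool:
  commands:
    - [[0, 0, -0.5, 0, -1], [0, 0, -1.0, 0, -1], [0, 0, -1.0, 0, -1], [0, 0, -0.5, 0, -1], [0, 0, 0, 0, -1]]

```text
clock: 7.7
tcp_pos: [0.653, -0.1, 0.1119]
ee_rot: [0.009, 0.645, 0.764, 0.003]
ft_force: [-0.5, 0.2, -0.4]
finger_gap: 0.0234
```

```bash
python3 plan.py 0.6522 -0.0995 0.085 1.738; python3 look.py s9 scene 190 150 130 110
```

```text
t 7.7 tcp [ 0.653  -0.1     0.1119] psi 1.7389 tilt [ 0.0181 -0.0076 -0.9998] gap 0.0234 F [-0.47  0.23 -0.39] j [-0.26  0.18  1.61 -0.    1.33 -0.43]
shift cm (constant psi) [ 0.09 -0.11  2.69]
tool turn 0.001
[0.06, -0.07, 2.69] 0.001
7.7 [ 0.653  -0.1     0.1119] 5.2727272727272725
```

View pics/s9.png

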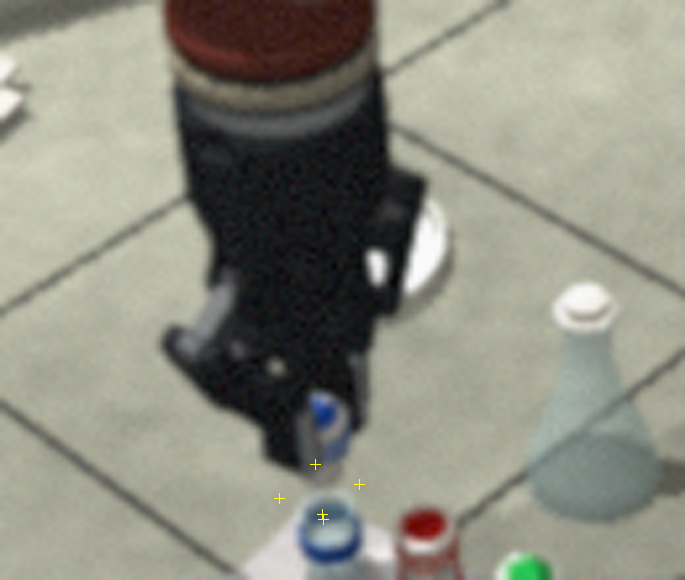

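```bash
python3 plan.py 0.460 -0.3205 0.11 1.738
```

```text
t 7.75 tcp [ 0.6529 -0.0999  0.1116] psi 1.739 tilt [ 0.0178 -0.0075 -0.9998] gap 0.0238 F [0.19 0.67 0.95] j [-0.26  0.18  1.61 -0.    1.33 -0.43]
shift cm (constant psi) [-1.852e+01 -2.271e+01 -2.000e-02]
tool turn 0.001
[-2.65, -3.24, 0.02] 0.0
[-2.65, -3.24, 0.02] 0.0
[-2.65, -3.24, 0.02] 0.0
[-2.65, -3.24, 0.02] 0.0
[-2.65, -3.24, 0.02] 0.0
[-2.65, -3.24, 0.02] 0.0
[-2.65, -3.24, 0.02] 0.0
```

Request:
drive_tool:
  commands:
    - [[-2, -2.5, 0, 0, -1], [-3, -3.7, 0, 0, -1], [-3, -3.7, 0, 0, -1], [-3, -3.7, 0, 0, -1], [-3, -3.7, 0, 0, -1]]

```text
clock: 8.25
tcp_pos: [0.505, -0.2676, 0.1097]
ee_rot: [0.01, 0.641, 0.767, 0.004]
ft_force: [1.2, -0.2, 0.5]
finger_gap: 0.0238
```

```bash
python3 plan.py 0.460 -0.3205 0.06 1.738
```

```text
t 8.25 tcp [ 0.505  -0.2676  0.1097] psi 1.7496 tilt [ 0.02   -0.0069 -0.9998] gap 0.0238 F [ 1.2  -0.16  0.52] j [-0.62 -0.02  1.83  0.01  1.31 -0.8 ]
shift cm (constant psi) [-4.35 -5.46  4.92]
tool turn 0.012
[-2.2, -2.68, 2.49] 0.006
[-2.22, -2.67, 2.49] 0.006
```

Request:
drive_tool:
  commands:
    - [[-2.0, -2.4, 1.5, 0.01, -1], [-1.0, -1.2, 2.0, 0, -1], [0, 0, 1.5, 0, -1], [0, 0, 0, 0, -1], [0, 0, 0, 0, -1]]

```text
clock: 8.75
tcp_pos: [0.4714, -0.3086, 0.0581]
ee_rot: [0.01, 0.648, 0.762, 0.004]
ft_force: [-0.2, 0.2, -0.3]
finger_gap: 0.0234
```

```bash
python3 plan.py 0.460 -0.3205 0.0 1.738;python3 look.py s10 scene 190 120 130 110 0.036
```

```text
t 8.75 tcp [ 0.4714 -0.3086  0.0581] psi 1.7316 tilt [ 0.0205 -0.0081 -0.9998] gap 0.0234 F [-0.2   0.16 -0.3 ] j [-0.72  0.02  1.89  0.01  1.22 -0.88]
shift cm (constant psi) [-0.93 -1.43  5.8 ]
tool turn -0.006
[-0.5, -0.66, 2.91] -0.003
[-0.49, -0.66, 2.91] -0.003
8.75 [ 0.4714 -0.3086  0.0581] 5.2727272727272725
```

View pics/s10.png

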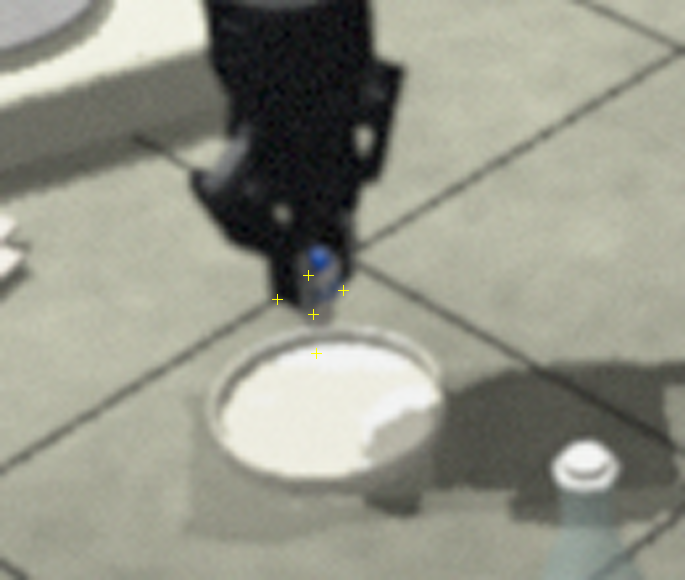

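Request:
drive_tool:
  commands:
    - [[-0.5, -0.7, 1.5, 0, -1], [-0.5, -0.7, 2.0, 0, -1], [0, 0, 1.5, 0, -1], [0, 0, 0.4, 0, -1], [0, 0, 0, 0, -1]]

```text
clock: 9.3
tcp_pos: [0.4634, -0.3206, 0.0027]
ee_rot: [0.013, 0.646, 0.764, 0.004]
ft_force: [-0.2, -0.6, -0.4]
finger_gap: 0.0235
```

```bash
python3 plan.py 0.460 -0.3205 -0.008 1.738;python3 look.py s11 scene 190 120 130 110 0.036
```

```text
t 9.3 tcp [ 0.4634 -0.3206  0.0027] psi 1.7377 tilt [ 0.024  -0.0106 -0.9997] gap 0.0235 F [-0.22 -0.6  -0.36] j [-0.74  0.09  1.92  0.01  1.11 -0.91]
shift cm (constant psi) [ 0.08 -0.36  1.07]
tool turn -0.0
[0.06, -0.34, 1.07] -0.0
9.3 [ 0.4634 -0.3206  0.0027] 5.2727272727272725
```

View pics/s11.png

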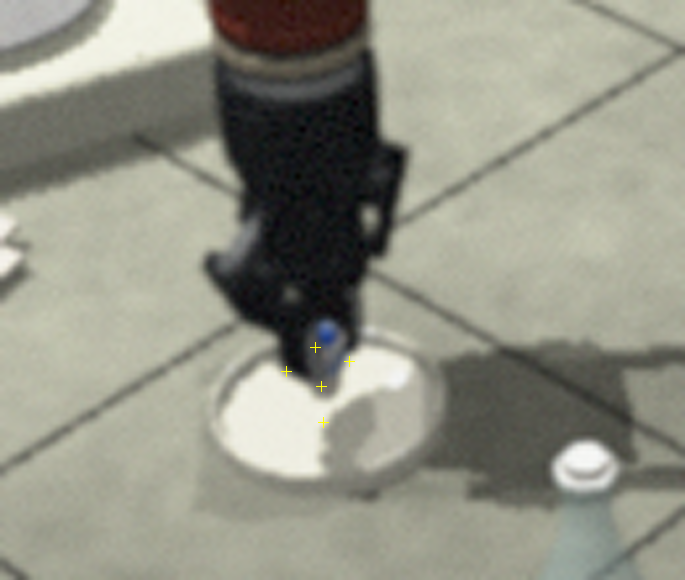

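Request:
drive_tool:
  commands:
    - [[0, -0.2, 0.6, 0, -1], [0, 0, 0, 0, -1], [0, 0, 0, 0, 1], [0, 0, 0, 0, 1], [0, 0, 0, 0, 1]]

```text
clock: 9.85
tcp_pos: [0.4635, -0.3221, -0.0008]
ee_rot: [0.015, 0.645, 0.764, 0.004]
ft_force: [0.2, -0.6, 0.0]
finger_gap: 0.0662
```

```bash
python3 plan.py 0.460 -0.3205 0 1.738;python3 look.py s12 scene 190 120 130 110 0.036
```

```text
t 9.85 tcp [ 0.4635 -0.3221 -0.0008] psi 1.7386 tilt [ 0.0277 -0.014  -0.9995] gap 0.0662 F [ 0.23 -0.55  0.01] j [-0.74  0.09  1.92  0.01  1.1  -0.92]
shift cm (constant psi) [ 0.21 -0.32 -0.1 ]
tool turn 0.001
[0.21, -0.32, -0.08] 0.001
9.85 [ 0.4635 -0.3221 -0.0008] 5.2727272727272725
```

View pics/s12.png

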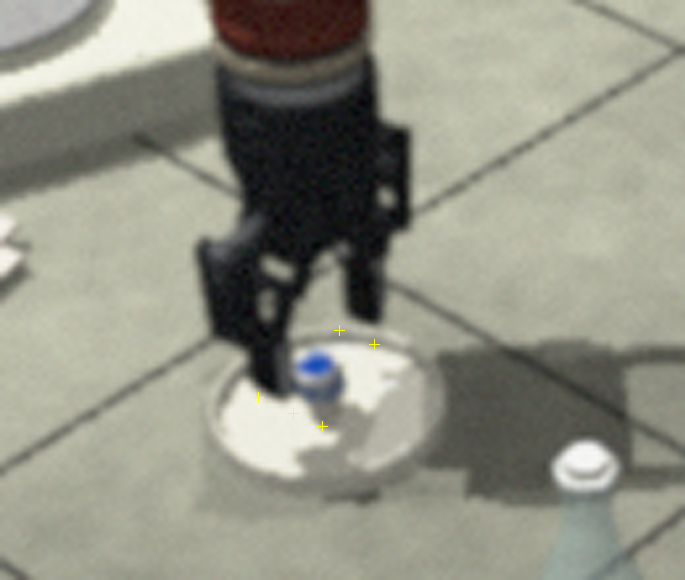

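Request:
drive_tool:
  commands:
    - [[0, -1.8, 2.0, 0, 0.8], [0, -1.0, 0, 0, 0.8], [0, -0.9, 0, 0, 0.8], [0, -0.9, 0, 0, 0.8], [0, -0.8, 0, 0, 0.8]]

```text
clock: 10.4
tcp_pos: [0.4111, -0.3333, -0.0195]
ee_rot: [0.018, 0.645, 0.764, 0.004]
ft_force: [-0.3, -0.1, -0.0]
finger_gap: 0.0768
```

```bash
python3 plan.py 0.460 -0.3205 0 1.738;python3 look.py s13 scene 190 120 130 110 0.036
```

```text
t 10.4 tcp [ 0.4111 -0.3333 -0.0195] psi 1.7396 tilt [ 0.0321 -0.0174 -0.9993] gap 0.0768 F [-0.3  -0.14 -0.02] j [-0.83  0.04  2.01  0.01  1.05 -1.  ]
shift cm (constant psi) [ 0.4   5.09 -1.81]
tool turn 0.002
[0.22, 2.52, -0.97] 0.001
[0.22, 2.52, -0.97] 0.001
10.4 [ 0.4111 -0.3333 -0.0195] 5.2727272727272725
```

View pics/s13.png

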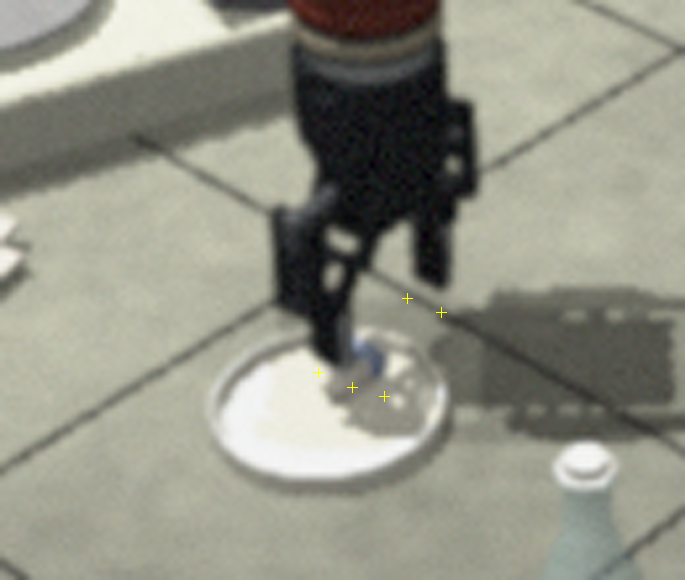

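Request:
drive_tool:
  commands:
    - [[0, 0.3, -3.0, 0, 1], [0, 0.3, -4.5, 0, 1], [2.0, 0.5, -4.5, 0, 1], [4.0, 1.0, -2.5, 0, 1], [4.5, 1.2, -1.5, 0, 1]]

```text
clock: 10.95
tcp_pos: [0.4184, -0.2219, 0.1447]
ee_rot: [0.016, 0.649, 0.761, 0.004]
ft_force: [1.4, 1.0, 0.7]
finger_gap: 0.0856
```

```bash
python3 plan.py 0.482 0.386 0.22 1.68;python3 look.py s14 scene 190 120 130 110 0.036
```

```text
t 10.95 tcp [ 0.4184 -0.2219  0.1447] psi 1.729 tilt [ 0.0305 -0.0146 -0.9994] gap 0.0856 F [1.39 0.98 0.7 ] j [-0.65 -0.32  2.03  0.01  1.39 -0.81]
shift cm (constant psi) [58.87 16.1  -8.22]
tool turn 0.049
[4.22, 1.13, -0.54] 0.004
[4.22, 1.12, -0.54] 0.004
[4.22, 1.1, -0.54] 0.004
[4.23, 1.09, -0.54] 0.004
[4.23, 1.07, -0.54] 0.004
[4.24, 1.06, -0.54] 0.004
[4.24, 1.04, -0.54] 0.004
[4.24, 1.03, -0.54] 0.004
[4.25, 1.01, -0.54] 0.004
[4.25, 1.0, -0.54] 0.004
[4.25, 0.98, -0.54] 0.004
[4.26, 0.97, -0.54] 0.004
[4.26, 0.95, -0.54] 0.004
[4.26, 0.94, -0.54] 0.004
10.95 [ 0.4184 -0.2219  0.1447] 5.2727272727272725
```

View pics/s14.png

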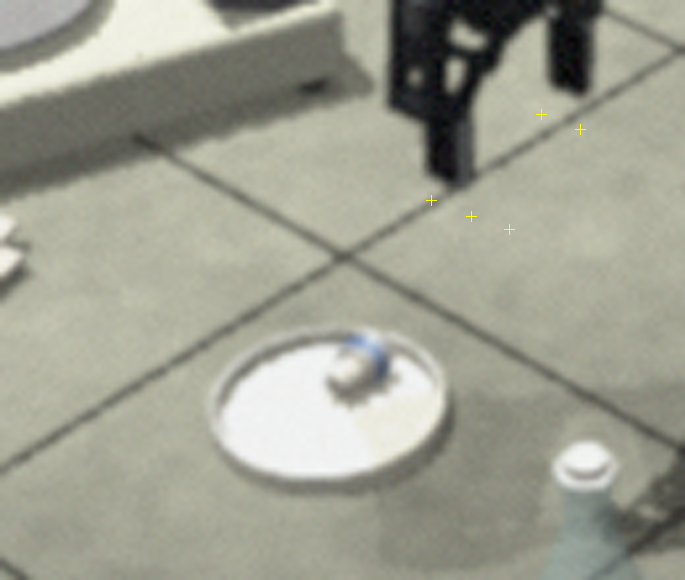

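Request:
drive_tool:
  commands:
    - [[4.6, 1.1, -1.0, 0.004, 1], [4.6, 1.1, -1.0, 0.004, 1], [4.6, 1.1, -1.0, 0.004, 1], [4.6, 1.1, -1.0, 0.004, 1], [4.6, 1.1, -1.0, 0.004, 1]]

```text
clock: 11.5
tcp_pos: [0.4376, 0.02, 0.1991]
ee_rot: [0.022, 0.658, 0.753, 0.009]
ft_force: [1.0, 0.1, -0.7]
finger_gap: 0.0856
```

```bash
python3 plan.py 0.482 0.386 0.22 1.68|head -6
```

```text
t 11.5 tcp [0.4376 0.02   0.1991] psi 1.7056 tilt [ 0.0449 -0.0157 -0.9989] gap 0.0856 F [ 0.99  0.15 -0.74] j [-0.12 -0.46  2.05 -0.01  1.51 -0.25]
shift cm (constant psi) [35.61  9.43 -2.46]
tool turn 0.026
[3.96, 1.04, -0.23] 0.003
[3.97, 1.02, -0.23] 0.003
[3.97, 1.01, -0.23] 0.003
```

Request:
drive_tool:
  commands:
    - [[3.0, 0.7, -0.6, 0.003, 1], [2.5, 0.6, -0.6, 0.003, 1], [2.5, 0.6, -0.5, 0.003, 1], [2.5, 0.6, -0.5, 0.003, 1], [2.5, 0.6, -0.5, 0.003, 1]]

```text
clock: 12.0
tcp_pos: [0.4499, 0.1624, 0.23]
ee_rot: [0.025, 0.661, 0.75, 0.013]
ft_force: [0.4, -0.2, -0.1]
finger_gap: 0.0853
```

```bash
python3 plan.py 0.482 0.386 0.22 1.68|head -3
```

```text
t 12.0 tcp [0.4499 0.1624 0.23  ] psi 1.6961 tilt [ 0.0539 -0.0135 -0.9985] gap 0.0853 F [ 0.39 -0.23 -0.12] j [ 0.21 -0.37  1.93 -0.02  1.53  0.08]
shift cm (constant psi) [21.8   5.94  0.87]
tool turn 0.016
```

Request:
drive_tool:
  commands:
    - [[0, 0, 0, 0, 1], [0, 0, 0, 0, 1], [0, 0, 0, 0, 1], [0, 0, 0, 0, 1], [0, 0, 0, 0, 1]]

```text
clock: 12.5
tcp_pos: [0.4499, 0.1628, 0.2311]
ee_rot: [0.025, 0.66, 0.751, 0.014]
ft_force: [-0.3, 0.6, 0.3]
finger_gap: 0.0856
```

```bash
python3 plan.py 0.482 0.386 0.22 1.68|head -3
```

```text
t 12.5 tcp [0.4499 0.1628 0.2311] psi 1.6984 tilt [ 0.0558 -0.0131 -0.9984] gap 0.0856 F [-0.35  0.6   0.3 ] j [ 0.21 -0.37  1.93 -0.02  1.53  0.08]
shift cm (constant psi) [21.75  5.98  0.99]
tool turn 0.018
```

Request:
drive_tool:
  commands:
    - [[2.0, 0, 0, 0, 1], [2.0, 0, 0, 0, 1], [2.0, 0, 0, 0, 1], [2.0, 0, 0, 0, 1], [0, 0, 0, 0, 1]]

```text
clock: 13.0
tcp_pos: [0.4402, 0.2407, 0.2286]
ee_rot: [0.026, 0.663, 0.748, 0.013]
ft_force: [0.1, -0.4, 0.2]
finger_gap: 0.0854
```

```bash
python3 plan.py 0.482 0.386 0.22 1.68|head -3
```

```text
t 13.0 tcp [0.4402 0.2407 0.2286] psi 1.6902 tilt [ 0.0555 -0.0145 -0.9984] gap 0.0854 F [ 0.11 -0.4   0.15] j [ 0.37 -0.3   1.88 -0.03  1.52  0.25]
shift cm (constant psi) [13.94  5.84  0.88]
tool turn 0.01
```

Request:
drive_tool:
  commands:
    - [[-2.0, 0, 0, 0, 1], [-2.0, 0, 0, 0, 1], [-2.0, 0, 0, 0, 1], [-2.0, 0, 0, 0, 1], [0, 0, 0, 0, 1]]

```text
clock: 13.5
tcp_pos: [0.4499, 0.1548, 0.2295]
ee_rot: [0.026, 0.664, 0.748, 0.011]
ft_force: [0.1, 0.1, 0.4]
finger_gap: 0.0852
```

```bash
python3 plan.py 0.482 0.386 0.22 1.68|head -3
```

```text
t 13.5 tcp [0.4499 0.1548 0.2295] psi 1.689 tilt [ 0.0543 -0.0176 -0.9984] gap 0.0852 F [0.09 0.14 0.42] j [ 0.19 -0.37  1.93 -0.03  1.53  0.08]
shift cm (constant psi) [22.6   5.88  0.72]
tool turn 0.009
```

Request:
drive_tool:
  commands:
    - [[0, 1.5, 0, 0, 1], [0, 1.5, 0, 0, 1], [0, 1.5, 0, 0, 1], [0, 1.5, 0, 0, 1], [0, 0, 0, 0, 1]]

```text
clock: 14.0
tcp_pos: [0.5111, 0.1597, 0.2326]
ee_rot: [0.026, 0.666, 0.746, 0.012]
ft_force: [-0.8, -0.9, 0.6]
finger_gap: 0.0856
```

```bash
python3 plan.py 0.482 0.386 0.22 1.68|head -3
```

```text
t 14.0 tcp [0.5111 0.1597 0.2326] psi 1.6836 tilt [ 0.0544 -0.0173 -0.9984] gap 0.0856 F [-0.76 -0.88  0.65] j [ 0.18 -0.22  1.81 -0.03  1.5   0.07]
shift cm (constant psi) [22.84 -0.38  0.71]
tool turn 0.004
```

Request:
drive_tool:
  commands:
    - [[4.0, 0, 0, 0, 1], [4.0, 0, 0, 0, 1], [4.0, 0, 0, 0, 1], [4.0, 0, 0, 0, 1], [4.0, 0, 0, 0, 1]]

```text
clock: 14.5
tcp_pos: [0.4879, 0.3593, 0.2275]
ee_rot: [0.026, 0.67, 0.742, 0.011]
ft_force: [0.6, -0.7, 0.9]
finger_gap: 0.0855
```

```bash
python3 plan.py 0.482 0.386 0.22 1.68|head -3
```

```text
t 14.5 tcp [0.4879 0.3593 0.2275] psi 1.6724 tilt [ 0.0534 -0.0197 -0.9984] gap 0.0855 F [ 0.63 -0.72  0.89] j [ 0.54 -0.03  1.64 -0.04  1.49  0.44]
shift cm (constant psi) [ 2.73 -0.35  0.67]
tool turn -0.008
```

Request:
drive_tool:
  commands:
    - [[0.8, 0, 0, 0, 1], [0, 0, 0, 0, 1], [0, 0, 0, 0, 1], [0, 0, 0, 0, 1], [0, 0, 0, 0, 1]]

```text
clock: 15.0
tcp_pos: [0.4846, 0.368, 0.2266]
ee_rot: [0.026, 0.669, 0.743, 0.009]
ft_force: [-0.4, -0.3, 0.2]
finger_gap: 0.0853
```

```bash
python3 plan.py 0.485 0.385 0.22 1.68|head -3;python3 look.py s15 scene 420 190 130 110 0.053
python3 - <<'E'
from seg import *
c=cam("top");pickle.dump(c,open("t15.pkl","wb"))
im=c["im"][:,:,::-1][180:330,40:240];cv2.imwrite("pics/t15.png",cv2.resize(im,None,fx=3.5,fy=3.5,interpolation=cv2.INTER_CUBIC))
E
```

```text
t 15.0 tcp [0.4846 0.368  0.2266] psi 1.6756 tilt [ 0.0512 -0.0211 -0.9985] gap 0.0853 F [-0.35 -0.28  0.24] j [ 0.55 -0.02  1.64 -0.04  1.5   0.45]
shift cm (constant psi) [1.71 0.19 0.62]
tool turn -0.004
15.0 [0.4846 0.368  0.2266] 5.2727272727272725
```

View pics/s15.png

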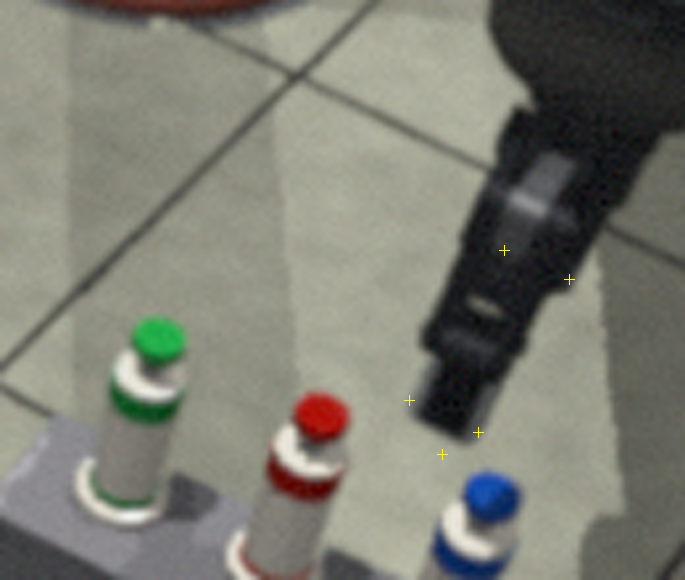

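View pics/t15.png

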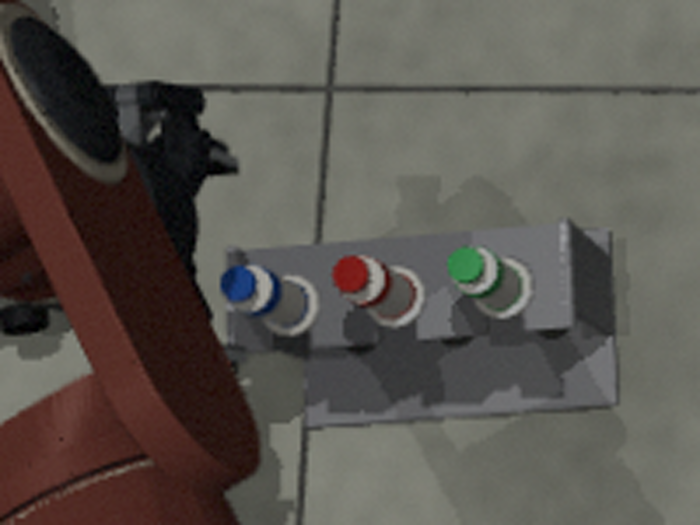

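Run:
```python
from seg import *
S=pickle.load(open("s15.pkl","rb"));T=pickle.load(open("t15.pkl","rb"))
for a in((445,430),):
  for b in((237,167),(228,163)):
    print(tri(S,np.array([420,190])+np.array(a)/5.2727-.5,T,np.array([40,180])+np.array(b)/3.5-.5))
psi=1.6756;p=np.array([.4846,.368,.2266]);tz=np.array([.0512,-.0211,-.9985]);ty=np.array([np.sin(psi),-np.cos(psi),.05])
for back in(.013,.03,.05): print(p-tz*back+ty*.0465)
```

```text
(array([0.5287, 0.3714, 0.2777]), np.float64(0.010429050994278039))
(array([0.5306, 0.3734, 0.2807]), np.float64(0.0072327835897892144))
[0.5302 0.3731 0.2419]
[0.5293 0.3735 0.2589]
[0.5283 0.3739 0.2789]
```

```bash
python3 plan.py 0.485 0.385 0.125 1.68|head -3
```

```text
t 15.1 tcp [0.4847 0.3681 0.2267] psi 1.6756 tilt [ 0.0514 -0.0209 -0.9985] gap 0.0855 F [-0.36  0.13 -0.42] j [ 0.55 -0.02  1.64 -0.04  1.5   0.45]
shift cm (constant psi) [ 1.94 -0.29 10.12]
tool turn -0.004
```

Request:
drive_tool:
  commands:
    - [[1.4, 0, 0.5, 0, 1], [0.5, -0.1, 1.5, 0, 1], [0, -0.1, 1.5, 0, 1], [0, 0, 0.8, 0, 1], [0, 0, 0, 0, 1]]

```text
clock: 15.6
tcp_pos: [0.4824, 0.3863, 0.1779]
ee_rot: [0.026, 0.669, 0.743, 0.008]
ft_force: [-1.0, -0.1, 0.4]
finger_gap: 0.0854
```

```bash
python3 plan.py 0.485 0.385 0.125 1.68|head -3;python3 look.py s16 scene 430 210 130 110 0.05
```

```text
t 15.6 tcp [0.4824 0.3863 0.1779] psi 1.6744 tilt [ 0.0495 -0.0221 -0.9985] gap 0.0854 F [-0.98 -0.15  0.41] j [ 0.58  0.03  1.67 -0.05  1.42  0.48]
shift cm (constant psi) [-0.02 -0.01  5.3 ]
tool turn -0.006
15.6 [0.4824 0.3863 0.1779] 5.2727272727272725
```

View pics/s16.png

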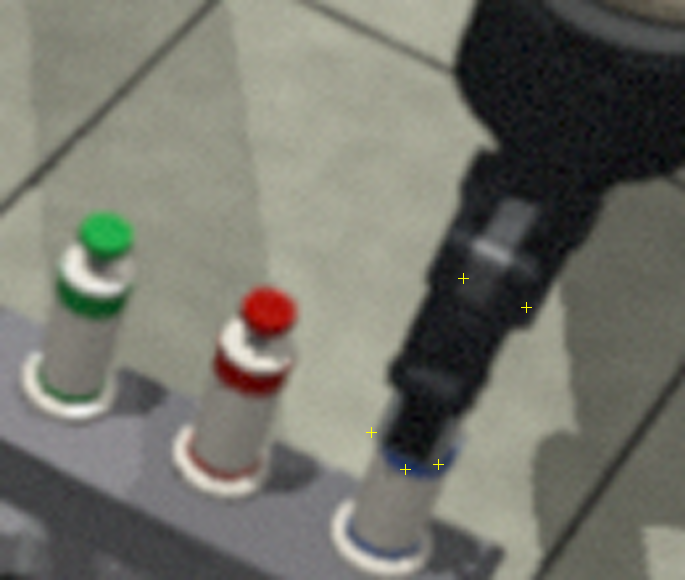

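Request:
drive_tool:
  commands:
    - [[0, 0, 1.5, 0, 1], [0, 0, 1.5, 0, 1], [0, 0, 1.5, 0, 1], [0, 0, 0.6, 0, 1], [0, 0, 0, 0, 1]]

```text
clock: 16.15
tcp_pos: [0.4855, 0.3848, 0.1229]
ee_rot: [0.026, 0.669, 0.743, 0.009]
ft_force: [0.6, 0.6, 0.2]
finger_gap: 0.0859
```

```bash
python3 plan.py 0.485 0.385 0.125 1.68|head -3;python3 look.py s17 scene 430 210 130 110 0.05
```

```text
t 16.15 tcp [0.4855 0.3848 0.1229] psi 1.6738 tilt [ 0.0499 -0.0219 -0.9985] gap 0.0859 F [0.6  0.63 0.2 ] j [ 0.57  0.07  1.71 -0.05  1.32  0.48]
shift cm (constant psi) [ 0.02 -0.04 -0.21]
tool turn -0.006
16.15 [0.4855 0.3848 0.1229] 5.2727272727272725
```

View pics/s17.png

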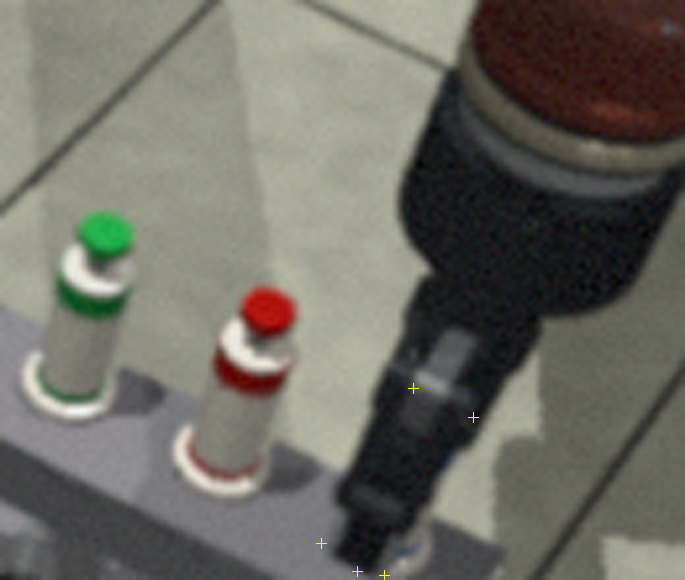

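Request:
drive_tool:
  commands:
    - [[0, 0, 0, 0, -1], [0, 0, 0, 0, -1], [0, 0, 0, 0, -1], [0, 0, 0, 0, -1], [0, 0, 0, 0, -1]]
  squeeze: 30

```text
clock: 16.7
tcp_pos: [0.4859, 0.3857, 0.1259]
ee_rot: [0.026, 0.669, 0.743, 0.01]
ft_force: [-3.4, -0.3, 0.5]
finger_gap: 0.0245
```

Request:
drive_tool:
  commands:
    - [[0, 0, 0, 0, -1], [0, 0, 0, 0, -1], [0, 0, 0, 0, -1], [0, 0, 0, 0, -1], [0, 0, 0, 0, -1]]

```text
clock: 17.2
tcp_pos: [0.4854, 0.3856, 0.1262]
ee_rot: [0.026, 0.669, 0.743, 0.009]
ft_force: [-1.1, -0.5, 1.2]
finger_gap: 0.0242
```

```bash
python3 plan.py 0.485 0.385 0.145 1.68|head -3;python3 look.py s18 scene 400 230 130 140 0.036
```

```text
t 17.2 tcp [0.4854 0.3856 0.1262] psi 1.6741 tilt [ 0.0505 -0.0203 -0.9985] gap 0.0242 F [-1.11 -0.49  1.18] j [ 0.57  0.07  1.71 -0.05  1.33  0.48]
shift cm (constant psi) [-0.11  0.05 -1.88]
tool turn -0.006
17.2 [0.4854 0.3856 0.1262] 4.142857142857143
```

View pics/s18.png

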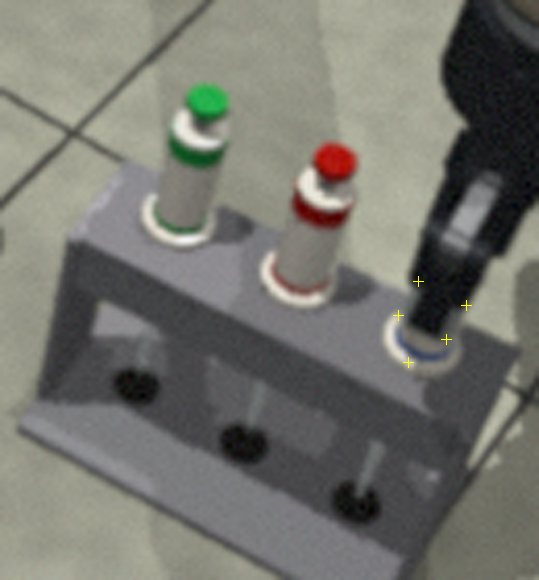

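```bash
python3 plan.py 0.4854 0.3856 0.226 1.674|sed -n 2p
```

```text
shift cm (constant psi) [-0.26  0.48 -9.97]
```

Request:
drive_tool:
  commands:
    - [[-0.03, 0.05, -1.0, 0, -1], [-0.04, 0.08, -1.7, 0, -1], [-0.04, 0.08, -1.7, 0, -1], [-0.04, 0.08, -1.7, 0, -1], [-0.04, 0.08, -1.7, 0, -1]]

```text
clock: 17.75
tcp_pos: [0.486, 0.3853, 0.2089]
ee_rot: [0.026, 0.669, 0.742, 0.01]
ft_force: [0.5, -0.4, -0.8]
finger_gap: 0.0244
```

```bash
python3 plan.py 0.4854 0.3856 0.272 1.674|head -2;python3 look.py s19 scene 400 200 130 170 0.036
```

```text
t 17.75 tcp [0.486  0.3853 0.2089] psi 1.6738 tilt [ 0.052  -0.0208 -0.9984] gap 0.0244 F [ 0.45 -0.43 -0.82] j [ 0.57  0.01  1.63 -0.05  1.47  0.47]
shift cm (constant psi) [-0.13  0.26 -6.3 ]
17.75 [0.486  0.3853 0.2089] 3.411764705882353
```

View pics/s19.png

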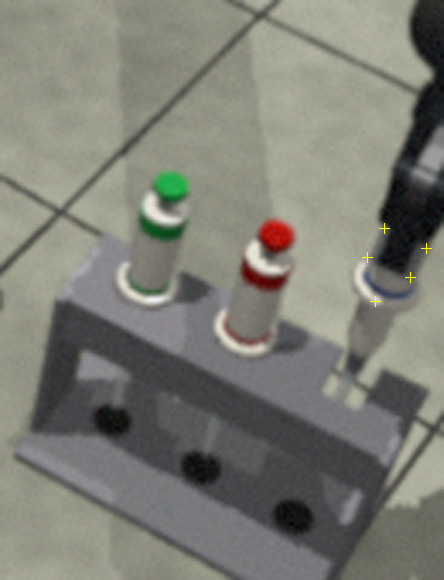

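Request:
drive_tool:
  commands:
    - [[-0.03, 0.06, -1.7, 0, -1], [-0.04, 0.08, -1.7, 0, -1], [-0.04, 0.08, -1.7, 0, -1], [-0.04, 0.08, -1.5, 0, -1], [0, 0, 0, 0, -1]]

```text
clock: 18.3
tcp_pos: [0.4891, 0.3873, 0.2903]
ee_rot: [0.029, 0.669, 0.742, 0.018]
ft_force: [0.5, -0.2, 0.3]
finger_gap: 0.0244
```

```bash
python3 plan.py 0.56 0.3856 0.275 1.674|head -2; python3 plan.py 0.655 -.1 0.275 1.674|head -2
```

```text
t 18.3 tcp [0.4891 0.3873 0.2903] psi 1.6733 tilt [ 0.0673 -0.0119 -0.9977] gap 0.0244 F [ 0.5  -0.19  0.32] j [ 0.57 -0.02  1.53 -0.05  1.58  0.47]
shift cm (constant psi) [-0.87  6.92  2.01]
t 18.3 tcp [0.4891 0.3873 0.2903] psi 1.6733 tilt [ 0.0673 -0.0119 -0.9977] gap 0.0244 F [ 0.5  -0.19  0.32] j [ 0.57 -0.02  1.53 -0.05  1.58  0.47]
shift cm (constant psi) [-50.14  11.33   3.23]
```

Request:
drive_tool:
  commands:
    - [[0, 1.5, 0.7, 0, -1], [0, 2.2, 0.8, 0, -1], [0, 2.2, 0.7, 0, -1], [-2.5, 1.5, 0.3, 0, -1], [-3.0, 0.8, 0.2, 0, -1]]

```text
clock: 18.8
tcp_pos: [0.5815, 0.3422, 0.2628]
ee_rot: [0.028, 0.667, 0.744, 0.016]
ft_force: [0.3, -0.6, 0.2]
finger_gap: 0.0246
```

```bash
python3 plan.py 0.655 -.1 0.265 1.674|head -2
```

```text
t 18.8 tcp [0.5815 0.3422 0.2628] psi 1.6792 tilt [ 0.0627 -0.0132 -0.9979] gap 0.0246 F [ 0.28 -0.57  0.24] j [ 0.44  0.1   1.45 -0.04  1.54  0.33]
shift cm (constant psi) [-44.75   2.48   0.82]
```

Request:
drive_tool:
  commands:
    - [[-4.0, 0.2, 0.05, 0, -1], [-4.0, 0.2, 0.05, 0, -1], [-4.0, 0.2, 0.05, 0, -1], [-4.0, 0.2, 0.05, 0, -1], [-4.0, 0.2, 0.05, 0, -1]]

```text
clock: 19.3
tcp_pos: [0.6152, 0.136, 0.2513]
ee_rot: [0.024, 0.667, 0.745, 0.009]
ft_force: [0.3, -0.2, -0.9]
finger_gap: 0.024
```

```bash
python3 plan.py 0.655 -.1 0.265 1.674|head -2
```

```text
t 19.3 tcp [0.6152 0.136  0.2513] psi 1.6813 tilt [ 0.0475 -0.0182 -0.9987] gap 0.024 F [ 0.26 -0.24 -0.94] j [ 0.11  0.01  1.57 -0.02  1.52  0.  ]
shift cm (constant psi) [-23.92   1.39  -0.75]
```

Request:
drive_tool:
  commands:
    - [[-1.5, 0.2, -1.0, 0, -1], [-3.0, 0.2, -0.5, 0, -1], [-4.0, 0.2, -0.3, 0, -1], [-4.0, 0.2, -0.2, 0, -1], [-4.0, 0.2, -0.2, 0, -1]]

```text
clock: 19.8
tcp_pos: [0.643, -0.0334, 0.2703]
ee_rot: [0.019, 0.667, 0.745, 0.006]
ft_force: [0.6, 0.4, -1.4]
finger_gap: 0.024
```

```bash
python3 plan.py 0.655 -.1 0.26 1.674|head -2;python3 look.py s20 scene 190 130 150 170 0.036
```

```text
t 19.8 tcp [ 0.643  -0.0334  0.2703] psi 1.6818 tilt [ 0.037  -0.0171 -0.9992] gap 0.024 F [ 0.61  0.35 -1.41] j [-0.16  0.04  1.51 -0.01  1.56 -0.27]
shift cm (constant psi) [-6.73  0.41  1.19]
19.8 [ 0.643  -0.0334  0.2703] 3.411764705882353
```

View pics/s20.png

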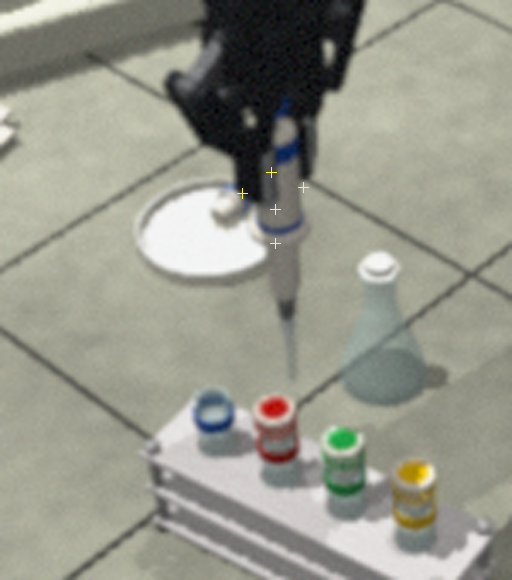

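Run:
```python
from seg import *
c=pickle.load(open("s20.pkl","rb"))
p=np.array([.643,-.0334,.2703]);tz=np.array([.037,-.0171,-.9992])
print("tip pred",proj(c,[p+tz*.104, p+[0,0,-.104], p-tz*.092]))
print("mouth",proj(c,[[.6523,-.0995,.113]]))
o,d=ray(c,(275.4,240.9))
for z in(.16,.166,.17):print(atz(c,(275.4,240.9),z))
im=c["im"][:,:,::-1][215:275,235:310];k=9
cv2.imwrite("pics/s20z.png",cv2.resize(im,None,fx=k,fy=k,interpolation=cv2.INTER_CUBIC))
```

```text
tip pred [[272.2049 241.4941]
 [274.2095 240.9198]
 [268.5271 159.4913]]
mouth [[250.95  246.701]]
[ 0.6372 -0.0365  0.16  ]
[ 0.6412 -0.0319  0.166 ]
[ 0.6439 -0.0288  0.17  ]
```

View pics/s20z.png

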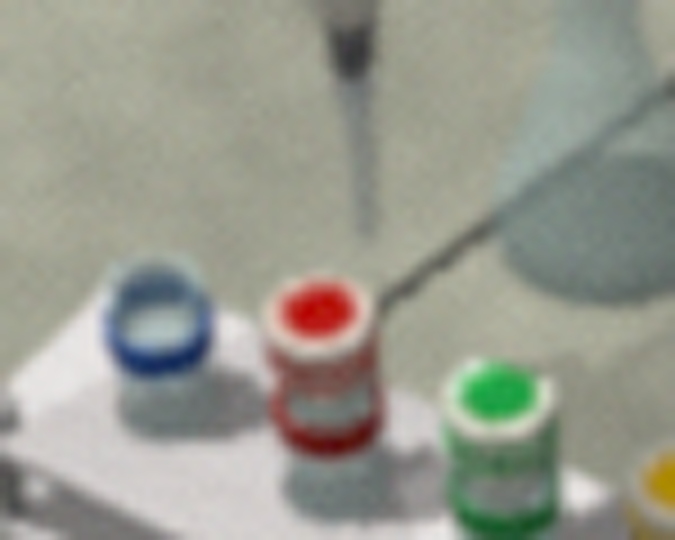

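Run:
```python
from seg import *
c=pickle.load(open("s20.pkl","rb"))
q=atz(c,(275.4,240.9),.166)
print(proj(c,[q,q+[0,0,.058],q+[0,0,.118],q+[0,0,.194]]))
for t in ([.037,-.0171],[.0,-.0171],[.037,0]):
    print(t,proj(c,[q+np.array([-t[0],-t[1],1])*.194]))
im=c["im"][:,:,::-1][150:245,240:310];k=6
cv2.imwrite("pics/s20p.png",cv2.resize(im,None,fx=k,fy=k,interpolation=cv2.INTER_CUBIC))
```

```text
[[275.4    240.9   ]
 [273.3701 219.3118]
 [271.0984 195.0064]
 [267.9393 160.9436]]
[0.037, -0.0171] [[272.247  159.8437]]
[0.0, -0.0171] [[269.2763 161.6805]]
[0.037, 0] [[270.9101 159.1133]]
```

View pics/s20p.png

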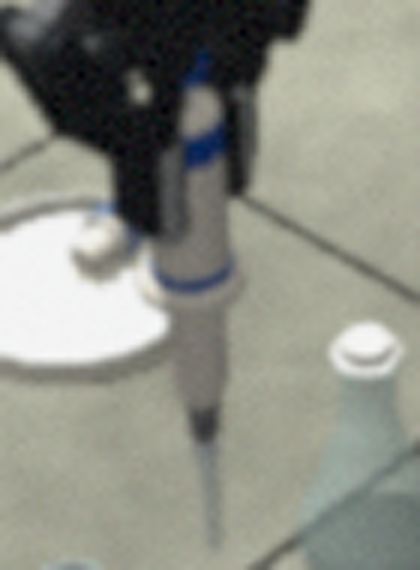

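Request:
drive_tool:
  commands:
    - [[-4.0, 0.2, 0.1, 0, -1], [-4.0, 0.2, 0.1, 0, -1], [-4.0, 0, 0, 0, -1], [-4.0, 0, 0, 0, -1], [-4.0, 0, 0, 0, -1]]

```text
clock: 20.35
tcp_pos: [0.6719, -0.2417, 0.2685]
ee_rot: [0.018, 0.667, 0.745, 0.005]
ft_force: [0.1, 0.3, -0.5]
finger_gap: 0.0245
```

```bash
python3 plan.py 0.655 -.1 0.26 1.674|head -2
```

```text
t 20.35 tcp [ 0.6719 -0.2417  0.2685] psi 1.6812 tilt [ 0.0335 -0.0171 -0.9993] gap 0.0245 F [ 0.09  0.26 -0.5 ] j [-0.45  0.2   1.33 -0.    1.57 -0.56]
shift cm (constant psi) [14.29 -0.13  0.55]
```

Request:
drive_tool:
  commands:
    - [[2.5, 0, 0.1, 0, -1], [2.5, 0, 0.1, 0, -1], [2.5, 0, 0.1, 0, -1], [2.5, 0, 0.1, 0, -1], [0, 0, 0, 0, -1]]

```text
clock: 20.85
tcp_pos: [0.662, -0.1456, 0.2541]
ee_rot: [0.014, 0.671, 0.742, 0.003]
ft_force: [0.3, -0.2, -0.1]
finger_gap: 0.0245
```

```bash
python3 plan.py 0.655 -.1 0.26 1.674|head -2
```

```text
t 20.85 tcp [ 0.662  -0.1456  0.2541] psi 1.6712 tilt [ 0.0249 -0.0139 -0.9996] gap 0.0245 F [ 0.33 -0.17 -0.07] j [-0.32  0.13  1.43 -0.01  1.55 -0.42]
shift cm (constant psi) [ 4.59 -0.23 -0.67]
```

Request:
drive_tool:
  commands:
    - [[1.8, -0.1, 0, 0, -1], [1.8, -0.2, 0, 0, -1], [1.0, -0.1, 0, 0, -1], [0, 0, 0, 0, -1], [0, 0, 0, 0, -1]]

```text
clock: 21.35
tcp_pos: [0.6532, -0.0958, 0.2515]
ee_rot: [0.013, 0.67, 0.742, 0.003]
ft_force: [0.1, 0.6, -0.8]
finger_gap: 0.0245
```

```bash
python3 plan.py 0.6497 -.098 0.227 1.674|head -2
cat > tip.py <<'E'
import sys
from seg import *
from plan import cur
tag=sys.argv[1];s,R=cur();c=cam("scene");pickle.dump(c,open(f"{tag}.pkl","wb"))
p=s["tcp_pos"];tz=R[:,2];t=p+tz*.104
print("tip model",t,"px",proj(c,[t])[0])
M=np.array([.6523,-.0995,.113]);print("mouth px",proj(c,[M])[0],"+10mm",proj(c,[M+[0,0,.01]])[0],"jac/mm",(proj(c,[M+[.001,0,0],M+[0,.001,0],M+[0,0,.001]])-proj(c,[M])).round(3).tolist())
x,y,w,h=215,205,80,60;k=9
im=cv2.resize(c["im"][y:y+h,x:x+w,::-1],None,fx=k,fy=k,interpolation=cv2.INTER_CUBIC);cv2.imwrite(f"pics/{tag}.png",im)
E
python3 tip.py p1
```

```text
t 21.35 tcp [ 0.6532 -0.0958  0.2515] psi 1.6728 tilt [ 0.023  -0.0136 -0.9996] gap 0.0245 F [ 0.14  0.6  -0.77] j [-0.25  0.09  1.48 -0.01  1.55 -0.36]
shift cm (constant psi) [-0.15 -0.42  2.45]
tip model [ 0.6556 -0.0972  0.1476] px [248.8749 236.3018]
mouth px [250.95  246.701] +10mm [250.4706 243.3603] jac/mm [[-0.346, 0.251], [0.32, 0.221], [-0.048, -0.332]]
```

View pics/p1.png

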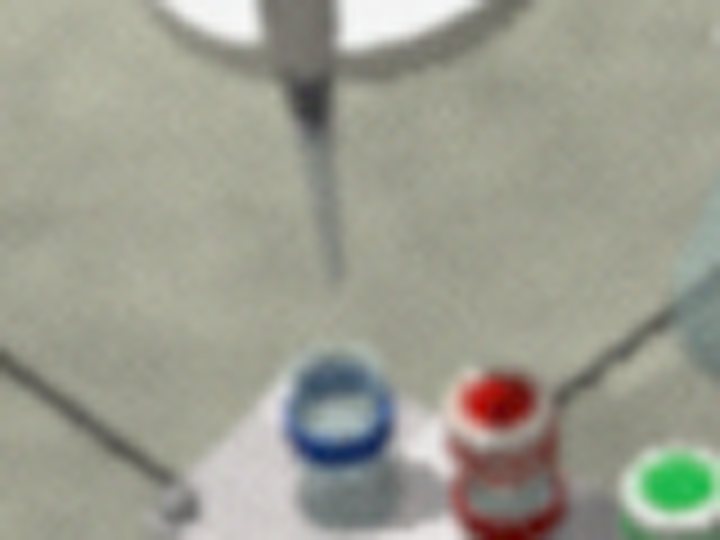

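Run:
```python
from seg import *
for l in("tube_blue_mouth","pipette_blue_tip","tube_blue","pipette_blue_grip"):
    print(l,[(np.round(q["position"],1),round(q["conf"],2)) for q in r.pinpoint("scene",l)[:2]],[(np.round(q["position"],1),round(q["conf"],2)) for q in r.pinpoint("top",l)[:2]])
c=pickle.load(open("p1.pkl","rb"))
x,y,w,h=240,225,26,34
im=c["im"][y:y+h,x:x+w,::-1];cv2.imwrite("pics/p1z.png",cv2.resize(im,None,fx=17,fy=17,interpolation=cv2.INTER_NEAREST))
```

```text
tube_blue_mouth [(array([281.4, 295.2]), 0.67), (array([248.4, 246.2]), 0.66)] [(array([371.8, 185.7]), 0.65)]
pipette_blue_tip [(array([251.1, 240.4]), 0.76), (array([462.3, 333.8]), 0.54)] []
tube_blue [] [(array([370.5, 200.4]), 0.63), (array([196. , 268.7]), 0.57)]
pipette_blue_grip [(array([245.3, 180.8]), 0.57)] [(array([115.7, 265.4]), 0.56)]
```

View pics/p1z.png

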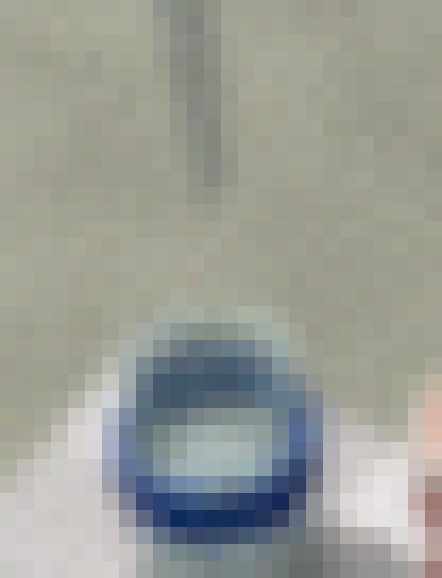

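```bash
python3 plan.py 0.6540 -.1 0.232 1.674|head -2
```

```text
t 21.8 tcp [ 0.6532 -0.0963  0.2514] psi 1.6718 tilt [ 0.0227 -0.0132 -0.9997] gap 0.0242 F [ 0.93 -0.42 -0.79] j [-0.26  0.09  1.48 -0.01  1.55 -0.36]
shift cm (constant psi) [-0.35  0.01  1.94]
```

Request:
drive_tool:
  commands:
    - [[-0.35, 0, 0.4, 0, -1], [0, 0, 0.8, 0, -1], [0, 0, 0.5, 0, -1], [0, 0, 0, 0, -1], [0, 0, 0, 0, -1]]

```text
clock: 22.3
tcp_pos: [0.6536, -0.1007, 0.2319]
ee_rot: [0.012, 0.671, 0.742, 0.002]
ft_force: [-1.2, -0.2, -0.6]
finger_gap: 0.0245
```

```bash
python3 plan.py 0.6540 -.1 0.227 1.674|head -2; python3 tip.py p2
python3 - <<'E'
import pickle,cv2
c=pickle.load(open("p2.pkl","rb"));x,y,w,h=240,225,26,34
im=c["im"][y:y+h,x:x+w,::-1];cv2.imwrite("pics/p2z.png",cv2.resize(im,None,fx=17,fy=17,interpolation=cv2.INTER_NEAREST))
E
```

```text
t 22.3 tcp [ 0.6536 -0.1007  0.2319] psi 1.6712 tilt [ 0.0212 -0.0129 -0.9997] gap 0.0245 F [-1.2  -0.24 -0.56] j [-0.26  0.1   1.5  -0.01  1.52 -0.36]
shift cm (constant psi) [0.08 0.04 0.49]
tip model [ 0.6558 -0.1021  0.1279] px [248.182  242.0014]
mouth px [250.95  246.701] +10mm [250.4706 243.3603] jac/mm [[-0.346, 0.251], [0.32, 0.221], [-0.048, -0.332]]
```

View pics/p2z.png

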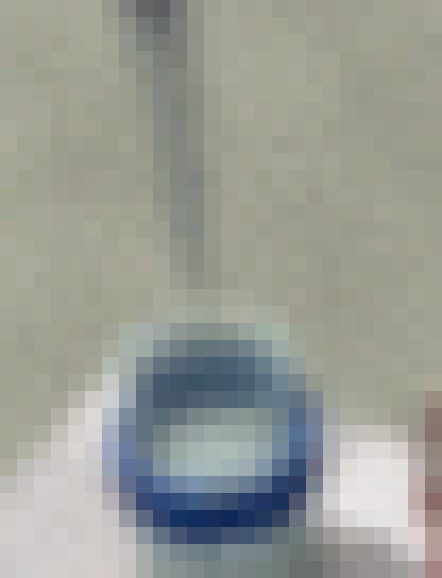

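View pics/p2.png

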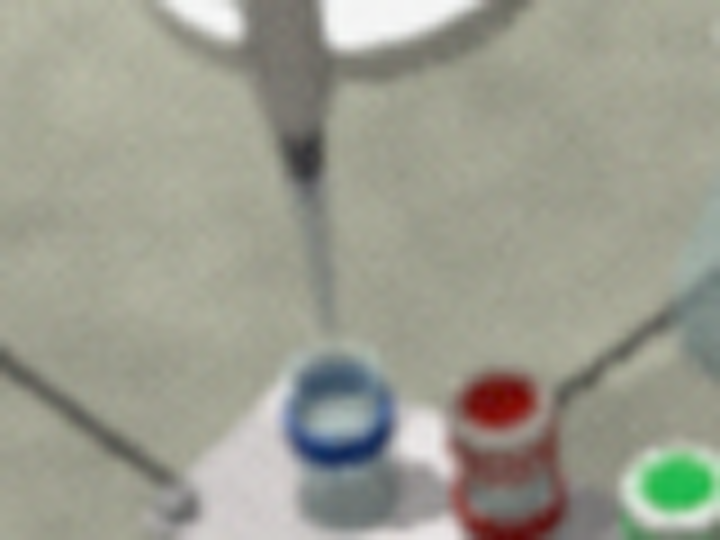

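Request:
drive_tool:
  commands:
    - [[0.06, 0.05, 0.25, 0, -1], [0, 0, 0.2, 0, -1], [0, 0, 0, 0, -1], [0, 0, 0, 0, -1], [0, 0, 0, 0, -1]]

```text
clock: 22.85
tcp_pos: [0.6544, -0.0999, 0.2276]
ee_rot: [0.013, 0.67, 0.742, 0.003]
ft_force: [0.3, 0.2, 0.1]
finger_gap: 0.0245
```

```bash
python3 plan.py 0.6540 -.1 0.227 1.674|head -2; python3 tip.py p3; python3 look.py p3b scene 190 120 150 170 0.036
python3 - <<'E'
import pickle,cv2
c=pickle.load(open("p3.pkl","rb"));x,y,w,h=240,225,26,34
im=c["im"][y:y+h,x:x+w,::-1];cv2.imwrite("pics/p3z.png",cv2.resize(im,None,fx=17,fy=17,interpolation=cv2.INTER_NEAREST))
E
```

```text
t 22.85 tcp [ 0.6544 -0.0999  0.2276] psi 1.6716 tilt [ 0.0222 -0.0131 -0.9997] gap 0.0245 F [0.26 0.16 0.11] j [-0.26  0.1   1.5  -0.01  1.51 -0.36]
shift cm (constant psi) [-0.   -0.05  0.06]
tip model [ 0.6567 -0.1013  0.1237] px [248.3158 243.8552]
mouth px [250.95  246.701] +10mm [250.4706 243.3603] jac/mm [[-0.346, 0.251], [0.32, 0.221], [-0.048, -0.332]]
22.9 [ 0.6545 -0.0999  0.2277] 3.411764705882353
```

View pics/p3z.png

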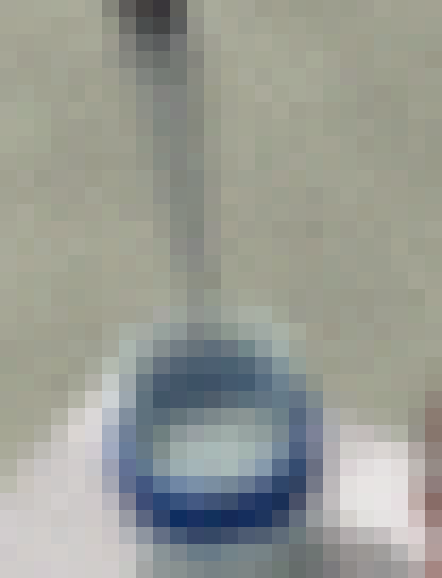

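View pics/p3b.png

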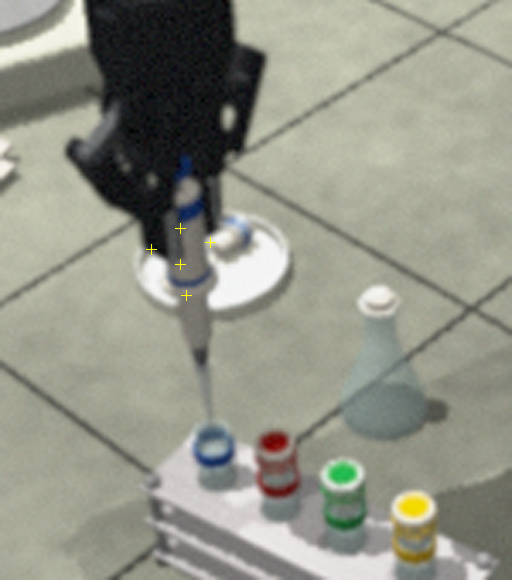

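Run:
```python
from seg import *
c=pickle.load(open("p3.pkl","rb"))
q=atz(c,(251.3,243.6),.123);print(q)
print(proj(c,[q,q+[0,0,.1],q+[0,0,.118],q+[0,0,.19]]))
b=q+[0,0,.118]
print((proj(c,[b+[.00118*1,0,0],b+[0,.00118,0]])-proj(c,[b])).round(3),"px per .01rad at collar")
x,y,w,h=225,155,50,95
cv2.imwrite("pics/p3a.png",cv2.resize(c["im"][y:y+h,x:x+w,::-1],None,fx=6.2,fy=6.2,interpolation=cv2.INTER_CUBIC))
```

```text
[ 0.6516 -0.0977  0.123 ]
[[251.3    243.6   ]
 [246.2193 207.6168]
 [245.2348 200.6019]
 [241.0596 170.694 ]]
[[-0.45   0.294]
 [ 0.408  0.257]] px per .01rad at collar
```

View pics/p3a.png

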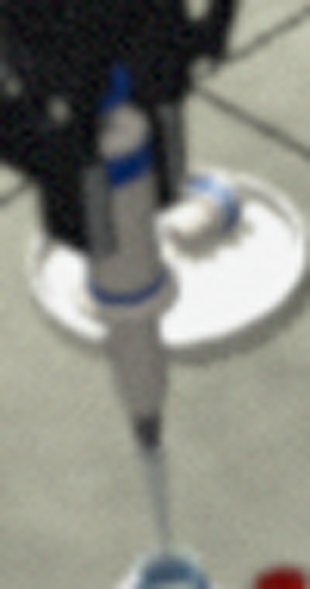

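Run:
```python
from workcell import r
s=r.sense();print(s["clock"],s["tcp_pos"],abs(s["joint_velocities"]).max(),s["finger_gap"]);print(r.sign_off())
```

```text
22.95 [ 0.65447728 -0.09994292  0.22774974] 0.00179065721244881 0.024340315228239318
the job is handed in; nothing more can be done
None
```

The job is done and handed in at 22.95 s of the 67 s. I took the stopper out of the blue tube and laid it on its side in the white dish. I then lifted the blue pipette out of its stand and carried it over the rack, and it is now held above the open blue tube.

- **Tip position:** in the last picture the tip end is at about (251.3, 243.6) px. The target, 1 cm above the mouth centre, was (251.5, 243.5) px. That puts the tip within about 1 mm sideways, assuming a height of about 0.123–0.124 m.
- **Stillness and grip:** joint speeds were below 0.002 rad/s, the grip opening was steady at 24.3 mm, and the wrist force was close to zero.
- **Neighbours:** the red, green and yellow tubes and the flask looked unmoved in the last picture. I did not look at the stand or the beaker again after the lift. I saw no contact by the pipette.

Checks that disagreed or were limited:

- **Finger height:** the fingertips showed about 35–40 mm higher than the reported TCP height implies. One check with both cameras confirmed this, so I set grasp heights from the pictures.
- **Tool tilt:** the tool tilt drifted up to about 4° during the carry. It was about 1.5° at the end, and the pipette looked 1–2° off upright.
- **Camera bias:** the two cameras differ by about 3 mm, and the arm hid the tube's mouth from the top camera. Final centring therefore used the scene camera alone, comparing tip to mouth, with the tip height taken from the arm. The tip position worked out from the arm pose differed by about 4 mm from the measured mouth.
- **Detectors:** their final readings for the tip and mouth were unreliable, so I did not use them.

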